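# Fold out and load the tray table of a dental unit

## Task

Get the fold-out tray table of the dental unit ready: swing both folded prop legs out until each hits its stop, then turn the lock collar on each hinge to its red locked mark (never lock a leg that is not fully out). Next set the empty steel tray down flat on the two legs and the ledge behind them, square between the upturned leg ends and the fence, and then stand every amber paste jar that is on the worktop upright in it. Leave the other things where they are.

Things in the scene. Friction and masses are not known exactly. Their poses are not given: they have to be found in the camera images.
- unit: White bench delivery unit, fixed. Origin on the worktop midway between its two hinge posts; x away from the robot, y left, z up. Hinge posts at y = +156 mm (L) and -156 mm (R), topped by index discs 58 mm across, 80 to 85 mm high. Behind, 360 mm wide: ledge x = 64 to 104 mm, 80 mm high; fence to x = 150 mm, 90 mm high; cabinet to x = 280 mm, 160 mm high.
- tray_seat (a point): Fixed point on the unit (x = -7.5, y = 0, z = 80 mm in its frame, same axes): where the tray's origin lies when seated centrally, tray x along unit x. The tray's back then rests on the ledge, its front on the two leg arms, all 80 mm high, with 11 mm of play fore and aft between the upturned leg ends and the fence, and 12 mm sideways between the index discs.
- legL (a joint): Left prop leg: 12 mm steel arm (top 80 mm high) on the left hinge post, swings level. 0 = folded along the front of the unit, pointing to its middle; 1.571 = fully out at its stop, arm pointing at the robot (unit's -x). Opens clockwise seen from above. Stiff: about 1.5 N at its end; stays where left. Starts at 0 to 0.35. The folded ends stand about 62 mm apart.
- legR (a joint): Right prop leg, mirror image of the left one, on the right hinge post: 0 = folded, 1.571 = fully out at its stop; it opens counter-clockwise seen from above.
- legL_end (a point): Axis of the left leg's upturned end, 105 mm above the worktop: an upright rod with a blue sleeve, 15 mm across, rising from the arm to 118 mm height. While folded, push it from the unit's side, above the ledge, towards the robot. Leg out: at x = -125, y = +100 mm in the unit's frame; 137 mm from the hinge axis.
- legR_end (a point): The same point of the right leg; leg out: at x = -125, y = -100 mm in the unit's frame.
- collarL (a joint): Left lock collar, captive on top of the left hinge post. 0 = free, pointer at the white tick; 1.2 rad = locked, pointer at the red tick, where it stops. Locks clockwise seen from above; lightly stiff (0.06 N m), stays where left. Starts at 0 to 0.3.
- collarR (a joint): Right lock collar on the right hinge post; also locks clockwise seen from above: 0 = free, 1.2 rad = locked at the red tick and stop.
- collarL_grip (a point): Point on the left collar's axis, 126 mm above the worktop, in its grip wing: an upright bar 46 mm long, 14 mm wide, 104 to 136 mm high, on a black ring 40 mm across (86 to 106 mm high). The frame turns with the collar: x along the wing towards its red half (the pointer), z up.
- collarR_grip (a point): The same point of the right collar.
- tray: Loose stainless instrument tray with a bridge handle, 0.45 kg, standing on the worktop to the right. 200 mm along its x, 230 mm along its y, rim 25 mm high, walls and floor 4 mm. Origin: centre of the underside. The handle is a 12 mm round bar (blue sleeve 15 mm) along x over the middle, 120 mm long, axis 62 mm above the underside, on two uprights at x = +-60 mm. It is symmetrical: either way round will do.
- jar1: Squat amber glass jar of dental paste with a white screw lid and a white label, 56 mm in diameter, 50 mm high in all (lid 49 mm across, from 36 mm up), about 0.13 kg. Origin: centre of its underside, z up. Standing on the worktop to the left; may be absent.
- jar2: Squat amber glass jar of dental paste with a blue screw lid and a white label, 56 mm in diameter, 50 mm high in all (lid 49 mm across, from 36 mm up), about 0.13 kg. Origin: centre of its underside, z up. Standing on the worktop to the left; may be absent.
- jar3: Squat amber glass jar of dental paste with a green screw lid and a white label, 56 mm in diameter, 50 mm high in all (lid 49 mm across, from 36 mm up), about 0.13 kg. Origin: centre of its underside, z up. Standing on the worktop to the left; may be absent.
- jar4: Squat amber glass jar of dental paste with a yellow screw lid and a white label, 56 mm in diameter, 50 mm high in all (lid 49 mm across, from 36 mm up), about 0.13 kg. Origin: centre of its underside, z up. Standing on the worktop to the left; may be absent.
- bur_block: Bystander, not part of the job: blue-green bur block, a solid 85 x 130 x 45 mm box with rows of burs on top, near the left end of the unit. Origin: centre of its underside.
- tooth_model: Bystander, not part of the job: cream demonstration tooth on four roots, 35 x 30 x 60 mm, in front of the robot. Origin: centre of its underside.
- light_shield: Bystander, not part of the job: orange transparent light shield lying flat, 150 x 100 x 8 mm, with a black round grip. Origin: centre of its underside.
- syringe: Bystander, not part of the job: purple composite syringe lying down, 145 mm long, 21 mm high, to the left of the jars. Origin: centre of its underside.
- dappen_dish: Bystander, not part of the job: small pink bowl, 56 mm across, 32 mm high. Origin: centre of its underside.
- forceps: Bystander, not part of the job: steel extraction forceps lying flat, 130 mm long, 12 mm high, to the right of the unit. Origin: centre of its underside.

How it is judged:
By the outcome, as a careful person would: the job done as asked, in the order asked, and still so for the second after the job is handed in, with the robot touching nothing.
Of jar1, jar2, jar3, jar4 only 2 to 4 are there at a start; the rules pass over those that are not, and their reading is None.
At some moment in a run one of jar1, jar2, jar3, jar4 may be knocked a few centimetres aside while the robot is not near it.
Once in a run the grip may slacken for a moment while it holds something.
It also fails if it takes over 210 s, if anything falls off the work surface, if the arm or the gripper's body presses on something with over 40 N, if the wrist force passes 120 N, or if a joint passes its speed limit or range.

## Robot

A 7-joint arm with a two-finger parallel gripper is mounted at the origin on the work surface. World frame = base frame: x ahead of the robot, y to its left, z up, the work surface at z = 0. Lengths are in m, angles in rad, forces in N, time in s.
With the tool pointing down it reaches from about 0.35 to 0.9 m from the base axis. Payload 8.1 kg.
Tool frame: the origin (TCP) lies at the very end of the fingers, on their centre line; the grasp point (between the pads) lies 19 mm behind it; z points along the fingers, y is the direction in which the jaws open and shut (so a half turn about z gives the same grasp; the last joint's range is limited). The gripper opens to 85 mm and grips with 20 to 120 N. Pads are 22 mm wide; open, the fingers measure 114 mm over their backs; the gripper's body (76 mm by 85 mm) begins 54 mm behind the grasp point. The pads swing forward as they close: fully open they stand 13 mm farther back than shut.
Start: joints at [-1.311, 0.434, 0.025, 1.573, -0.012, 1.134, -0.075], TCP at [0.222, 0.584, 0.231] pointing down, gripper open.
Joint ranges: [-2.62, 2.62], [-0.44, 2.09], [-1.27, 1.32], [0.08, 2.57], [-1.32, 4.46], [0.12, 2], [-2.74, 2.74]. Speed limits (rad/s): [2.22, 2.22, 3.01, 3.01, 3.14, 3.14, 3.14].

## Interface

Orientations are given as a unit quaternion [w, x, y, z].
In Python, from workcell import read_state, snapshot, calibration, hand_in gives the robot as it stands.
- The arm moves only by the tool play_rows, never from a script. Its argument "series" is a list of rows, each a list of 2 entries, a list of its own where there are three numbers: the shift along the tool's x, y, z in cm, then the turn about the tool's z in rad. A call has 1 to 10 rows; each row is the pose to reach, as a shift and turn from the pose commanded when the call began, along the tool's axes at that moment; what a row does not reach only later rows make up. A row lasts 1/12 s, in which the tool goes at most 41.7 mm and 7.16 degrees, less where a joint would pass 70% of its speed; a pose out of reach is approached as far as the arm can. A call with a gripper value outside its range is refused whole. "jaw" is the closure, from 0 (fully open) to 1 (shut), set as the call begins (left out, the last holds). The fingers move at their own pace and stop on an object; "grip_force" is the grip in N (left out, the last holds). Time passes only in rows, so rows that repeat a pose let the fingers close. It gives the time, the measured TCP pose, the force and the opening at its end, in the units of the state.
- read_state(): the state, without advancing time (a new reading comes with each control period).
- snapshot(name): name is "side" or "top"; returns (picture, depth): 384x512x3 uint8, red, green, blue; 384x512 float32, m along the optical axis (not along the pixel's ray), 0 where there is no reading.
- calibration(name): a dict with "camera_matrix" (3x3 intrinsics, pixels), "R" (3x3) and "t" (3): a world point X has camera coordinates R X + t. Camera axes: x right, y down, z forward; pixel columns grow to the right and rows downward; lengths in m; the calibration is good to about 2 mm. A picture is of the moment at which its call begins. calibration takes no time and is no camera call.
- hand_in(): hands the job in, once; it reports no verdict.
The state is a dict: "t": time; "qpos": joint angles; "joint_vel": joint speeds; "tau": joint torques, N m; "ee_pos": TCP position; "tool_rot": TCP orientation; "force": force on the tool from outside, world axes, zero at the start; "torque": the same for the moment, N m; "grip_width": finger opening in m.
Only numpy, scipy, OpenCV 4.12 (cv2) and the standard library are available. Lean on these libraries where they do the work, as an engineer would, in place of code of your own. Each camera call takes 0.05 s, during which the arm holds its last target. There are 200 camera calls.

## Working session

There is one attempt and no reset: what is moved stays moved. The work goes in short steps, Python scripts to look and compute and a tool call to move; the robot and the scene stay as the last step left them, time stands still between calls to the robot, and variables do not carry over. Pictures are saved under pics/ and viewed, about 12 in all and at most 16, crops included, and the job is handed in when it is done.

Besides the shell and the picture viewer there is one more tool, called after "Request:" as name(argument=value, ...), one argument or row to a line, values as JSON. play_rows: Moves the arm, as the interface text tells. Its arguments: {"type":"object","properties":{"series":{"type":"array","items":{"type":"array"}},"jaw":{"type":"number"},"grip_force":{"type":"number"}},"required":["series"]}

```bash
ls; mkdir -p pics; python3 - <<'E'
from workcell import *
import cv2,numpy as np
s=read_state();print(s)
for n in("side","top"):
    p,d=snapshot(n);np.savez(f"pics/{n}0.npz",p=p,d=d)
    cv2.imwrite(f"pics/{n}0.png",cv2.resize(p[:,:,::-1],(800,600),interpolation=cv2.INTER_CUBIC));c=calibration(n);print(n,c, (d>0).mean())
E
```

```text
pics
{'t': 0.0, 'qpos': array([-1.31059129,  0.43523263,  0.02498952,  1.57407927, -0.01162274,
        1.13399259, -0.07506677]), 'joint_vel': array([-0.00167464,  0.00061098,  0.00085996,  0.00070986,  0.00167512,
       -0.00038629,  0.00130693]), 'tau': array([-1.06313724e-03, -6.70475936e+01,  1.02447566e+00, -3.16211164e+01,
        1.55898405e-02,  1.26133140e-02,  1.01768347e-05]), 'ee_pos': array([0.22169007, 0.58383289, 0.23052705]), 'tool_rot': array([-7.74303464e-05,  1.80439219e-01,  9.83585825e-01, -7.79403156e-04]), 'force': array([0.64221733, 0.09951385, 0.22421773]), 'torque': array([-0.01339686,  0.03691842,  0.00447679]), 'grip_width': 0.08550997297086874}
side {'camera_matrix': array([[364.49392945,   0.        , 251.72389941],
       [  0.        , 364.49392945, 191.33527174],
       [  0.        ,   0.        ,   1.        ]]), 'R': array([[ 0.99882178, -0.04749444,  0.00996599],
       [-0.03043812, -0.77307133, -0.63358839],
       [ 0.03779635,  0.63253854, -0.77360612]]), 't': array([-0.51051259,  0.13036973,  1.13607273])} 0.99609375
top {'camera_matrix': array([[402.32978458,   0.        , 258.00975483],
       [  0.        , 402.32978458, 193.73954777],
       [  0.        ,   0.        ,   1.        ]]), 'R': array([[-0.02016218, -0.99977597,  0.00644196],
       [-0.99562945,  0.01949005, -0.09133526],
       [ 0.09118924, -0.00825532, -0.99579936]]), 't': array([0.08944306, 0.51731301, 1.24500792])} 0.9960886637369791
```

View pics/top0.png

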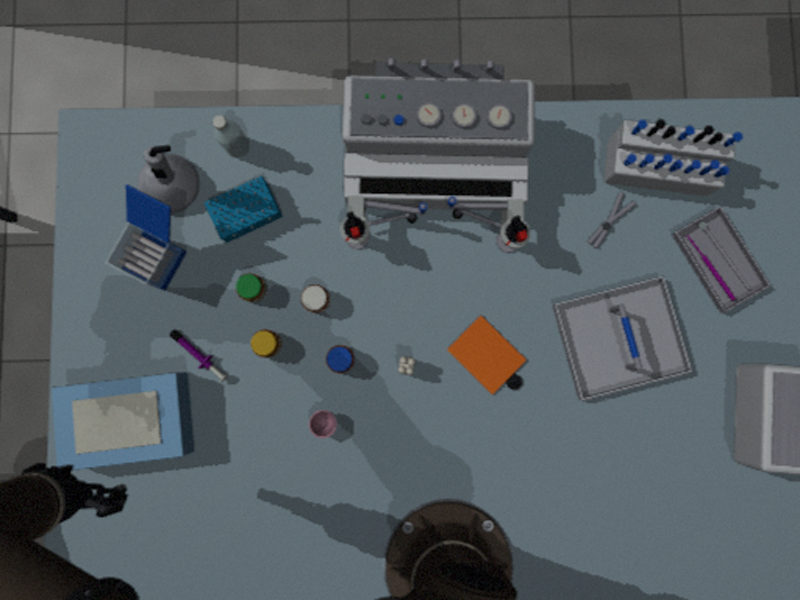

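View pics/side0.png

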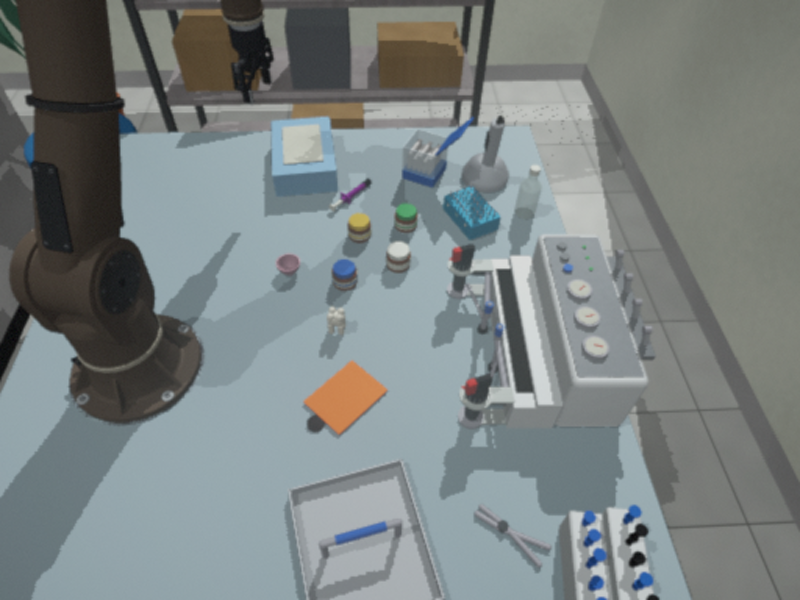

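Top view (800×600): hinge posts at (355,230) L and (515,235) R, blue leg ends at (423,208) and (452,202), and the tray at (624,338). All four jars are present: white (315,297), green (249,287), yellow (264,343), blue (340,358). The side view agrees, and the collars there show red halves.

```bash
cat > h.py <<'E'
from workcell import *
import cv2,numpy as np
def cloud(n,d):
    c=calibration(n);K=c["camera_matrix"];v,u=np.mgrid[:384,:512]
    P=np.stack([(u-K[0,2])/K[0,0]*d,(v-K[1,2])/K[1,1]*d,d],-1)
    X=(P-c["t"])@c["R"]; X[d<=0]=np.nan; return X
def ray(n,u,v,z):
    c=calibration(n);K=c["camera_matrix"];r=c["R"].T@np.linalg.inv(K)@np.array([u,v,1.]);o=-c["R"].T@c["t"]
    return o+r*(z-o[2])/r[2]
def proj(n,X):
    c=calibration(n);p=c["camera_matrix"]@(c["R"]@np.asarray(X,float)+c["t"]);return p[:2]/p[2]
def blobs(m,amin=5):
    k,l,st,ce=cv2.connectedComponentsWithStats(m.astype(np.uint8))
    return [(st[i,4],ce[i],l==i) for i in range(1,k) if st[i,4]>=amin]
HUE=dict(red=(172,8),yellow=(20,33),green=(45,80),blue=(105,128),)
def mask(p,name,s=110,v=40):
    h=cv2.cvtColor(p,cv2.COLOR_RGB2HSV).astype(int);a,b=HUE[name]
    hm=(h[...,0]>=a)&(h[...,0]<=b) if a<b else (h[...,0]>=a)|(h[...,0]<=b)
    return hm&(h[...,1]>s)&(h[...,2]>v)
def yaw():
    w,x,y,z=read_state()["tool_rot"];return np.arctan2(1-2*(x*x+z*z),2*(x*y-w*z))  # tool y axis in world
def go(x,y,z,yw=None):
    "shift in cm in tool axes and turn to a world TCP target; yw=direction of the jaw axis (mod pi)"
    s=read_state();w,a,b,c=s["tool_rot"];from scipy.spatial.transform import Rotation as Ro
    R=Ro.from_quat([a,b,c,w]).as_matrix();d=R.T@(np.array([x,y,z])-s["ee_pos"])*100
    y0=yaw();t=0 if yw is None else -((yw-y0+np.pi/2)%np.pi-np.pi/2)
    print("shift",d.round(2),"turn",round(t,3),"rows",round(np.abs(np.linalg.norm(d))/4.17,1),round(abs(t)/.125,1),"now",s["ee_pos"].round(4),"yaw",round(y0,3),"q7",s["qpos"][6].round(2),"q1",s["qpos"][0].round(2))
E
python3 - <<'E'
from h import *
D={n:np.load(f"pics/{n}0.npz") for n in("top","side")}
p,d=D["top"]["p"],D["top"]["d"];X=cloud("top",d);Z=X[...,2]
print("table z",np.nanmedian(Z[230:250,150:200]))
roi=np.zeros_like(Z,bool);roi[45:170,215:350]=1
for lo,hi in((.15,.17),(.074,.086),(.086,.095)):
    for a,c,m in blobs(roi&(Z>lo)&(Z<hi),40):
        r=cv2.minAreaRect((X[m][:,:2]*1000).astype(np.float32));print(lo,a,c.round(1),np.round(r[0],1),np.round(r[1],1),round(r[2],1),"z",np.median(Z[m]).round(4))
for n in D:
    p,d=D[n]["p"],D[n]["d"];X=cloud(n,d);Z=X[...,2]
    for col in HUE:
        for a,c,m in blobs(mask(p,col),6):
            x=np.nanmedian(X[m],0);
            if x[0]>.2 and abs(x[1])<.6:print(n,col,a,c.round(1),x.round(3),"zmax",np.nanmax(Z[m]).round(3))
E
```

```text
table z 2.2544201957120088e-05
0.15 5103 [280.8  69.5] [874.5   5.3] [355.9 145. ] 87.8 z 0.1587
0.074 2102 [280.2 123.7] [700.6  11.2] [365.3 135.4] 84.7 z 0.0799
0.074 82 [227.3 148.4] [656.8 170.9] [55.7 48. ] 85.2 z 0.0839
0.086 1667 [279.3 105.7] [782.    8.6] [358.4  51.2] 87.6 z 0.0894
top red 42 [227.  148.3] [0.644 0.167 0.133] zmax 0.14
top red 44 [333.5 150.5] [ 0.632 -0.143  0.133] zmax 0.138
top yellow 206 [168.4 219.3] [0.444 0.357 0.05 ] zmax 0.056
top green 192 [158.7 182.9] [0.556 0.385 0.049] zmax 0.056
top blue 36 [254.8  76.2] [0.846 0.082 0.165] zmax 0.171
top blue 43 [409.2  80.7] [ 0.835 -0.373  0.143] zmax 0.149
top blue 47 [439.   84.5] [ 0.823 -0.462  0.142] zmax 0.15
top blue 51 [469.6  88.4] [ 0.808 -0.55   0.144] zmax 0.151
top blue 34 [403.  101.8] [ 0.783 -0.365  0.105] zmax 0.112
top blue 42 [414. 102.] [ 0.778 -0.395  0.117] zmax 0.123
top blue 48 [424.9 102.4] [ 0.774 -0.424  0.127] zmax 0.133
top blue 36 [432.6 105.7] [ 0.77  -0.454  0.104] zmax 0.11
top blue 47 [443.3 106. ] [ 0.765 -0.483  0.116] zmax 0.124
top blue 94 [458.  107.7] [ 0.759 -0.52 
[... 685 characters left out ...]
.8 171.3] [0.412 0.201 0.048] zmax 0.052
side blue 19 [363.1 171.2] [0.848 0.079 0.164] zmax 0.167
side blue 11 [312.  196.8] [0.693 0.029 0.111] zmax 0.115
side blue 10 [318.8 211.9] [ 0.705 -0.026  0.11 ] zmax 0.117
side blue 74 [404.4 328.4] [ 0.835 -0.378  0.145] zmax 0.149
side blue 54 [376.4 331.1] [ 0.784 -0.37   0.107] zmax 0.109
side blue 172 [230.5 340.5] [ 0.441 -0.364  0.068] zmax 0.071
side blue 69 [378.7 343.6] [ 0.779 -0.401  0.117] zmax 0.122
side blue 83 [381.7 356.2] [ 0.774 -0.43   0.129] zmax 0.133
side blue 89 [411.4 371.5] [ 0.822 -0.467  0.146] zmax 0.15
side blue 62 [381. 373.] [ 0.77  -0.459  0.106] zmax 0.11
side blue 8 [384.5 382.8] [ 0.767 -0.481  0.119] zmax 0.12
```

```bash
python3 - <<'E'
from h import *
for n in("top","side"):
    f=np.load(f"pics/{n}0.npz");p,d=f["p"],f["d"];X=cloud(n,d);Z=X[...,2];C={}
    for k,c0 in(("L",(.66,.17)),("R",(.648,-.143))):
        r=np.hypot(X[...,0]-c0[0],X[...,1]-c0[1])
        m=(r<.04)&(Z>.128)&(Z<.145);q=(X[m][:,:2]*1000).astype(np.float32);R=cv2.minAreaRect(q)
        rd=X[m&mask(p,"red",90)][:,:2].mean(0)
        C[k]=np.array(R[0]);print(n,k,m.sum(),"wing",np.round(R[0],1),np.round(R[1],1),round(R[2],1),"mean",q.mean(0).round(1),"red",(rd*1000).round(1), "ang",np.degrees(np.arctan2(*(rd*1000-R[0])[::-1])).round(1))
        m=(r<.045)&(Z>.078)&(Z<.0875); q=(X[m][:,:2]*1000).astype(np.float32)
        if len(q)>5: print("  disc",np.round(cv2.minEnclosingCircle(q),1) if 0 else cv2.minAreaRect(q)[:2],m.sum())
    v=C["L"]-C["R"];print(" O",(C["L"]+C["R"])/2,"dist",np.linalg.norm(v).round(1),"yaw",(np.degrees(np.arctan2(v[1],v[0]))-90).round(2))
    m=mask(p,"blue")
    for a,c,b in blobs(m):
        x=np.nanmedian(X[b],0)
        if np.hypot(x[0]-.7,x[1])<.08:
            t=b&(Z>.105);q=X[t][:,:2]*1000; R=cv2.minAreaRect(q.astype(np.float32));print(" end",q.mean(0).round(1),np.round(R[0],1),np.round(R[1],1),"dist",np.linalg.norm(q.mean(0)-C["L" if x[1]>.01 else "R"]).round(1))
    # jars / tray
    h=cv2.cvtColor(p,cv2.COLOR_RGB2HSV)
    for j,c0 in(("white",(.533,.252)),("blue",(.41,.205)),("green",(.557,.383)),("yellow",(.445,.353))):
        m=(np.hypot(X[...,0]-c0[0],X[...,1]-c0[1])<.05)&(Z>.045)&(Z<.06);q=(X[m][:,:2]*1000).astype(np.float32);R=cv2.minAreaRect(q);print(" jar",j,m.sum(),np.round(R[0],1),np.round(R[1],1),q.mean(0).round(1))
    m=(np.hypot(X[...,0]-.44,X[...,1]+.36)<.17)&(Z>.02)&(Z<.03)
    q=(X[m][:,:2]*1000).astype(np.float32);R=cv2.minAreaRect(q);print(" tray",m.sum(),np.round(R,1) if 0 else R)
    m=(np.hypot(X[...,0]-.44,X[...,1]+.36)<.1)&(Z>.055)&(Z<.08)
    q=(X[m][:,:2]*1000).astype(np.float32);R=cv2.minAreaRect(q);print(" handle",m.sum(),R)
E
```

```text
top L 77 wing [660.5 170.2] [46.1 13.5] 15.2 mean [659.9 170. ] red [645.3 166.6] ang -166.8
  disc ((668.4202880859375, 170.69740295410156), (54.797340393066406, 71.08285522460938)) 147
top R 78 wing [ 646.6 -140.9] [46.  14.3] 19.1 mean [ 646.4 -140.6] red [ 632.7 -144.9] ang -164.2
  disc ((655.5491943359375, -142.45242309570312), (55.34375762939453, 74.10884094238281)) 151
 O [653.55065918  14.62327576] dist 311.4 yaw -2.55
 end [703.4 -17.7] [704.2 -17.6] [10.7 10. ] dist 135.7
 end [693.7  36.7] [694.1  37.8] [12.1 11.2] dist 137.5
 jar white 187 [531.6 254. ] [46.4 43.5] [531.5 255.1]
 jar blue 193 [409.2 205.6] [46.5 45.8] [410.1 206.1]
 jar green 194 [557.2 385.2] [46.7 47. ] [557.2 384.9]
 jar yellow 197 [444.5 355.1] [47.2 47.1] [444.4 355.1]
 tray 384 ((441.3299865722656, -361.59814453125), (200.37045288085938, 231.62347412109375), 13.126800537109375)
 handle 206 ((441.0314636230469, -360.94927978515625), (129.51634216308594, 16.323410034179688), 13.699066162109375)
side L 62 wing [660.  167.1] [46.3 15.9] 18.2 mean [658.9 165.6] red [647.1 161. ] ang -154.6
  disc ((667.
[... 183 characters left out ...]
sc ((654.9197387695312, -149.08291625976562), (49.439476013183594, 72.42505645751953)) 187
 O [653.45620728  11.5980072 ] dist 311.3 yaw -2.42
 end [693.1  30.1] [694.1  29.9] [4.5 9.5] dist 141.0
 end [703.9 -26.3] [704.2 -26.2] [2.1 6.7] dist 130.7
 jar white 111 [532.5 252.5] [48.5 45.8] [532.6 252.1]
 jar blue 127 [410.3 203.1] [44.4 48.8] [410.2 202.9]
 jar green 91 [556.8 381.4] [46.  50.1] [557.9 380.6]
 jar yellow 98 [444.1 351.2] [44.9 46.3] [444.4 350.9]
 tray 443 ((441.94635009765625, -363.2202453613281), (200.36334228515625, 230.15159606933594), 13.160205841064453)
 handle 337 ((441.89251708984375, -364.1322937011719), (129.85293579101562, 15.371450424194336), 13.435569763183594)
```

```bash
python3 - <<'E'
from h import *
go(.694,.036,.21,np.radians(14.2))
E
```

```text
shift [-63.6  -34.46   2.12] turn 0.96 rows 17.4 7.7 now [0.2217 0.5839 0.2306] yaw 1.208 q7 -0.08 q1 -1.31
```

Request:
play_rows(
  series=[
    [[-63.6, -34.5, 2.1], 0.96],
    [[-63.6, -34.5, 2.1], 0.96],
    [[-63.6, -34.5, 2.1], 0.96],
    [[-63.6, -34.5, 2.1], 0.96],
    [[-63.6, -34.5, 2.1], 0.96],
    [[-63.6, -34.5, 2.1], 0.96],
    [[-63.6, -34.5, 2.1], 0.96],
    [[-63.6, -34.5, 2.1], 0.96],
    [[-63.6, -34.5, 2.1], 0.96],
    [[-63.6, -34.5, 2.1], 0.96],
  ],
  jaw=0.5,
  grip_force=25,
)

```text
t: 0.93
ee_pos: [0.4943, 0.267, 0.2191]
tool_rot: [-0.0, 0.614, 0.789, -0.0]
force: [0.6, 0.2, 0.1]
grip_width: 0.0426
```

```bash
python3 - <<'E'
from h import *
go(.694,.036,.21,np.radians(14.2));print(read_state()["grip_width"])
E
```

```text
shift [-27.29  13.7    0.9 ] turn -0.0 rows 7.3 0.0 now [0.4943 0.267  0.2191] yaw 0.248 q7 -0.21 q1 -0.85
0.0426407777196447
```

Request:
play_rows(
  series=[
    [[-27.3, 13.7, 0.9], 0],
    [[-27.3, 13.7, 0.9], 0],
    [[-27.3, 13.7, 0.9], 0],
    [[-27.3, 13.7, 0.9], 0],
    [[-27.3, 13.7, 0.9], 0],
    [[-27.3, 13.7, 0.9], 0],
    [[-27.3, 13.7, 0.9], 0],
    [[-27.3, 13.7, 0.9], 0],
    [[-27.3, 13.7, 0.9], 0],
    [[-27.3, 13.7, 0.9], 0],
  ],
)

```text
t: 1.77
ee_pos: [0.6933, 0.0366, 0.2093]
tool_rot: [-0.0, 0.615, 0.788, -0.001]
force: [0.2, 0.3, -0.7]
grip_width: 0.0424
```

```bash
python3 - <<'E'
from h import *
go(.694,.036,.09,np.radians(14.2))
p,d=snapshot("side");cv2.imwrite("pics/s1.png",cv2.resize(p[130:290,230:390,::-1],(640,640)[:2],interpolation=cv2.INTER_CUBIC)[:600])
E
```

```text
shift [-0.07  0.07 11.93] turn -0.002 rows 2.9 0.0 now [0.6933 0.0366 0.2093] yaw 0.246 q7 0.3 q1 -0.37
```

View pics/s1.png

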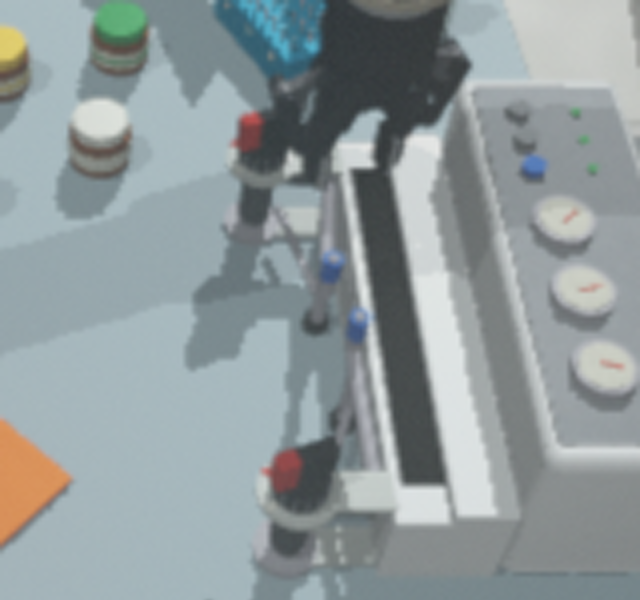

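The side crop shows the fingers open in x above the left rod, whose blue sleeve is at (331,265); the right rod's is at (358,323). Descending.

Request:
play_rows(
  series=[
    [[0, 0, 4], 0],
    [[0, 0, 8], 0],
    [[0, 0, 10.5], 0],
    [[0, 0, 11.9], 0],
    [[0, 0, 11.9], 0],
  ],
)

```text
t: 2.23
ee_pos: [0.69, 0.0403, 0.0873]
tool_rot: [-0.003, 0.613, 0.79, -0.002]
force: [-1.1, 0.2, -0.8]
grip_width: 0.0427
```

Request:
play_rows(
  series=[
    [[0, 0, 0], 0],
    [[0, 0, 0], 0],
    [[0, 0, 0], 0],
    [[0, 0, 0], 0],
    [[0, 0, 0], 0],
    [[0, 0, 0], 0],
  ],
  jaw=1,
)

```text
t: 2.73
ee_pos: [0.6945, 0.0386, 0.0932]
tool_rot: [0.001, 0.614, 0.789, 0.001]
force: [-0.5, 3.4, 7.8]
grip_width: 0.0107
```

```bash
python3 - <<'E'
from h import *
s=read_state();p=s["ee_pos"];print(p,s["grip_width"],s["qpos"].round(2))
H=np.array([.6603,.1687]);r=p[:2]-H;print(np.linalg.norm(r),np.degrees(np.arctan2(r[1],r[0])),yaw())
E
```

```text
[0.69446811 0.03858651 0.09315897] 0.010689457798884586 [-0.35  0.69  0.36  1.55 -0.28  0.95  0.34]
0.13452501361899044 -75.28621090989395 0.24853284262170505
```

Request:
play_rows(
  series=[
    [[0, 0, 0], 0],
    [[0, 0, 0], 0],
    [[0, 0, 0], 0],
  ],
)

```text
t: 2.98
ee_pos: [0.6945, 0.0386, 0.0932]
tool_rot: [0.001, 0.614, 0.789, 0.001]
force: [-0.1, 2.2, 8.0]
grip_width: 0.0105
```

```bash
python3 - <<'E'
from h import *
p,d=snapshot("side");a=cv2.resize(p[170:230,275:355,::-1],(640,480),interpolation=cv2.INTER_CUBIC);cv2.imwrite("pics/s2.png",a);print(read_state()["torque"])
E
```

```text
[ 0.51599705  0.2829154  -0.02768642]
```

View pics/s2.png

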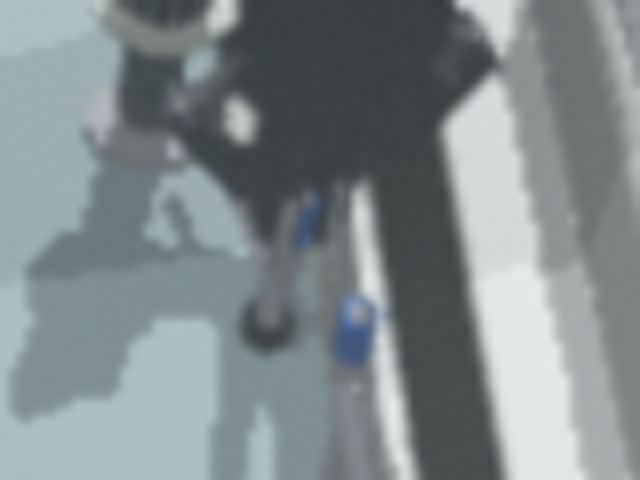

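Rod is between the fingers but at the pad edge (it sticks out on the outer side), width 10.5 mm. I'll regrip 7 mm further out and a bit higher.

Request:
play_rows(
  series=[
    [[0, 0, -0.6], 0],
    [[0, 0, -0.6], 0],
    [[0, 0, -0.6], 0],
    [[-0.7, 0, -0.6], 0],
    [[-0.7, 0, -0.6], 0],
    [[-0.7, 0, -0.6], 0],
  ],
  jaw=0.6,
)

```text
t: 3.53
ee_pos: [0.6951, 0.0297, 0.097]
tool_rot: [0.0, 0.615, 0.789, -0.0]
force: [0.3, -0.4, 0.6]
grip_width: 0.0343
```

Request:
play_rows(
  series=[
    [[0, 0, 0], 0],
    [[0, 0, 0], 0],
    [[0, 0, 0], 0],
    [[0, 0, 0], 0],
    [[0, 0, 0], 0],
    [[0, 0, 0], 0],
    [[0, 0, 0], 0],
  ],
  jaw=1,
)

```text
t: 4.12
ee_pos: [0.6951, 0.0309, 0.0972]
tool_rot: [0.0, 0.614, 0.789, -0.0]
force: [0.9, -1.5, -1.2]
grip_width: 0.0104
```

```bash
python3 - <<'E'
from h import *
s=read_state();p=s["ee_pos"];print(p,s["grip_width"],s["force"])
p,d=snapshot("side");a=cv2.resize(p[170:230,275:355,::-1],(640,480),interpolation=cv2.INTER_CUBIC);cv2.imwrite("pics/s3.png",a);print(read_state()["torque"])
E
```

```text
[0.69510542 0.03085394 0.09715669] 0.010416483459014643 [ 0.86159748 -1.5299705  -1.19391407]
[-0.18906116 -0.07003657  0.01453166]
```

```bash
cat >> h.py <<'E'
def arc(H,angs,turn=True):
    "rows rotating the TCP about world point H by angs (ccw +), fixed z"
    from scipy.spatial.transform import Rotation as Ro
    s=read_state();w,a,b,c=s["tool_rot"];R=Ro.from_quat([a,b,c,w]).as_matrix();p=s["ee_pos"];r=p[:2]-H
    for t in angs:
        q=np.array([H[0]+np.cos(t)*r[0]-np.sin(t)*r[1],H[1]+np.sin(t)*r[0]+np.cos(t)*r[1],p[2]])
        d=R.T@(q-p)*100;print([[round(d[0],1),round(d[1],1),0],round(-t,2) if turn else 0],end=", ")
    print("\nr",np.linalg.norm(r),"ang",np.degrees(np.arctan2(r[1],r[0])))
E
python3 - <<'E'
from h import *
arc(np.array([.6603,.1687]),-np.arange(.1,1.01,.1))
E
```

```text
[[np.float64(0.1), np.float64(-1.4), 0], np.float64(0.1)], [[np.float64(0.3), np.float64(-2.8), 0], np.float64(0.2)], [[np.float64(0.6), np.float64(-4.2), 0], np.float64(0.3)], [[np.float64(1.1), np.float64(-5.5), 0], np.float64(0.4)], [[np.float64(1.7), np.float64(-6.8), 0], np.float64(0.5)], [[np.float64(2.5), np.float64(-8.0), 0], np.float64(0.6)], [[np.float64(3.3), np.float64(-9.2), 0], np.float64(0.7)], [[np.float64(4.3), np.float64(-10.2), 0], np.float64(0.8)], [[np.float64(5.4), np.float64(-11.1), 0], np.float64(0.9)], [[np.float64(6.5), np.float64(-12.0), 0], np.float64(1.0)], 
r 0.14215926297282624 ang -75.81813585673092
```

Request:
play_rows(
  series=[
    [[0.1, -1.4, 0], 0.1],
    [[0.3, -2.8, 0], 0.2],
    [[0.6, -4.2, 0], 0.3],
    [[1.1, -5.5, 0], 0.4],
    [[1.7, -6.8, 0], 0.5],
    [[2.5, -8.0, 0], 0.6],
    [[3.3, -9.2, 0], 0.7],
    [[4.3, -10.2, 0], 0.8],
    [[5.4, -11.1, 0], 0.9],
    [[6.5, -12.0, 0], 1.0],
  ],
)

```text
t: 5.0
ee_pos: [0.5629, 0.0659, 0.0972]
tool_rot: [-0.0, 0.918, 0.396, 0.001]
force: [8.3, 6.1, -10.0]
grip_width: 0.0108
```

```bash
sed -i 's/round(d\[0\],1),round(d\[1\],1),0/float(round(d[0],1)),float(round(d[1],1)),0/;s/round(-t,2) if/float(round(-t,2)) if/' h.py; python3 - <<'E'
from h import *
arc(np.array([.6603,.1687]),-np.arange(.1,.61,.1));print(read_state()["force"],read_state()["grip_width"])
E
```

```text
[[0.1, -1.4, 0], 0.1], [[0.3, -2.8, 0], 0.2], [[0.6, -4.2, 0], 0.3], [[1.1, -5.5, 0], 0.4], [[1.7, -6.8, 0], 0.5], [[2.5, -8.0, 0], 0.6], 
r 0.14157867967170693 ang -133.4555200323082
[  8.30300498   6.13455058 -10.02529058] 0.010788099434922562
```

Request:
play_rows(
  series=[
    [[0.1, -1.4, 0], 0.1],
    [[0.3, -2.8, 0], 0.2],
    [[0.6, -4.2, 0], 0.3],
    [[1.1, -5.5, 0], 0.4],
    [[1.4, -6.2, 0], 0.45],
    [[1.6, -6.5, 0], 0.48],
    [[1.6, -6.5, 0], 0.48],
  ],
)

```text
t: 5.58
ee_pos: [0.5279, 0.1182, 0.0972]
tool_rot: [0.002, 0.986, 0.167, 0.001]
force: [8.1, -8.4, -10.7]
grip_width: 0.0107
```

```bash
python3 - <<'E'
from h import *
arc(np.array([.6603,.1687]),-np.arange(.02,.1,.02));print(read_state()["force"],read_state()["torque"],read_state()["grip_width"],read_state()["qpos"].round(2))
E
```

```text
[[-0.0, -0.3, 0], 0.02], [[-0.0, -0.6, 0], 0.04], [[0.0, -0.9, 0], 0.06], [[0.0, -1.1, 0], 0.08], 
r 0.141736639848769 ang -159.12369809166165
[  8.14930632  -8.43536257 -10.73240076] [-1.94158397 -1.58654341 -0.00929381] 0.010731876902667923 [-0.88  0.56  0.8   1.98 -0.54  0.83 -1.02]
```

Request:
play_rows(
  series=[
    [[0, -0.4, 0], 0],
    [[0, -0.8, 0], 0],
    [[0, -1.2, 0], 0],
    [[0, -1.2, 0], 0],
  ],
)

```text
t: 5.92
ee_pos: [0.5277, 0.119, 0.0975]
tool_rot: [0.009, 0.987, 0.163, 0.004]
force: [23.1, -40.7, -26.3]
grip_width: 0.0108
```

Request:
play_rows(
  series=[
    [[0, 1.2, 0], 0],
    [[0, 1.2, 0], 0],
    [[0, 1.2, 0], 0],
    [[0, 1.2, -4], 0],
    [[0, 1.2, -8], 0],
    [[0, 1.2, -11], 0],
    [[0, 1.2, -11], 0],
  ],
  jaw=0.5,
)

```text
t: 6.5
ee_pos: [0.5291, 0.1218, 0.2128]
tool_rot: [-0.001, 0.986, 0.169, 0.004]
force: [1.1, -0.4, -1.0]
grip_width: 0.0426
```

```bash
python3 - <<'E'
from h import *
go(.6603,.1687,.20,np.radians(107));print(read_state()["force"],read_state()["qpos"].round(2))
p,d=snapshot("top");X=cloud("top",d)
for a,c,b in blobs(mask(p,"blue"),5):
    x=np.nanmedian(X[b],0)
    if .5<x[0]<.72 and abs(x[1])<.15: print(x)
E
```

```text
shift [13.92 -0.05  1.4 ] turn 0.043 rows 3.4 0.3 now [0.5291 0.1218 0.2128] yaw -1.231 q7 -1.14 q1 -0.99
[ 1.06303795 -0.41317846 -1.04479835] [-0.99  0.41  0.93  1.86 -0.38  1.05 -1.14]
[ 0.70148875 -0.01404617  0.10782656]
```

Request:
play_rows(
  series=[
    [[4, 0, 0], 0.04],
    [[8, 0, 0], 0.04],
    [[12, 0, 0.5], 0.04],
    [[13.9, 0, 1.4], 0.04],
    [[13.9, 0, 1.4], 0.04],
    [[13.9, 0, 1.4], 0.04],
  ],
)

```text
t: 7.05
ee_pos: [0.6567, 0.1677, 0.191]
tool_rot: [0.0, 0.989, 0.15, -0.002]
force: [-0.5, 0.0, 0.2]
grip_width: 0.043
```

```bash
python3 - <<'E'
from h import *
go(.6603,.1687,.113,np.radians(107))
p,d=snapshot("top");X=cloud("top",d)
for a,c,b in blobs(mask(p,"blue"),5):
    x=np.nanmedian(X[b],0)
    if .5<x[0]<.72 and abs(x[1])<.15: print(x)
cv2.imwrite("pics/t4.png",cv2.resize(p[120:200,200:360,::-1],(800,400),interpolation=cv2.INTER_CUBIC))
E
```

```text
shift [0.39 0.01 7.79] turn 0.003 rows 1.9 0.0 now [0.6567 0.1677 0.191 ] yaw -1.271 q7 -1.16 q1 -0.82
[ 0.70182902 -0.01412424  0.10830936]
[0.5309378  0.11776916 0.11429212]
```

View pics/t4.png

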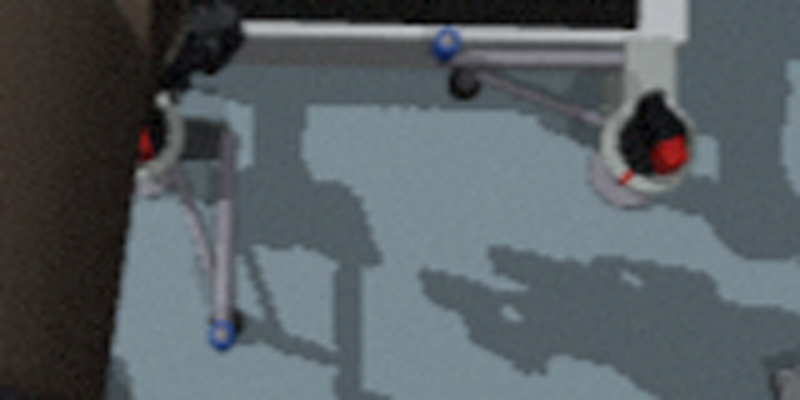

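Left leg is fully out: blue end at (221,333), measured within 2–3 mm of the expected stop position. The right collar's red tick is at (627,177), clockwise of its red pointer. Descending onto the left wing.

Request:
play_rows(
  series=[
    [[0.4, 0, 3], 0],
    [[0.4, 0, 6], 0],
    [[0.4, 0, 7.8], 0],
    [[0.4, 0, 7.8], 0],
    [[0.4, 0, 7.8], 0],
  ],
)

```text
t: 7.52
ee_pos: [0.66, 0.1679, 0.1153]
tool_rot: [-0.0, 0.989, 0.149, -0.001]
force: [0.4, 0.0, 0.3]
grip_width: 0.0429
```

Request:
play_rows(
  series=[
    [[0, 0, 0], 0],
    [[0, 0, 0], 0],
    [[0, 0, 0], 0],
    [[0, 0, 0], 0],
    [[0, 0, 0], 0],
    [[0, 0, 0], 0],
  ],
  jaw=1,
  grip_force=40,
)

```text
t: 8.02
ee_pos: [0.6611, 0.1707, 0.1176]
tool_rot: [-0.002, 0.989, 0.15, 0.001]
force: [-6.4, 6.5, 10.0]
grip_width: 0.0129
```

Request:
play_rows(
  series=[
    [[0.1, -0.25, -0.4], 0],
    [[0.1, -0.25, -0.4], 0],
    [[0.1, -0.25, -0.4], 0.1],
    [[0.1, -0.25, -0.4], 0.2],
    [[0.1, -0.25, -0.4], 0.3],
    [[0.1, -0.25, -0.4], 0.4],
    [[0.1, -0.25, -0.4], 0.5],
    [[0.1, -0.25, -0.4], 0.6],
    [[0.1, -0.25, -0.4], 0.7],
    [[0.1, -0.25, -0.4], 0.8],
  ],
)

```text
t: 8.85
ee_pos: [0.6609, 0.1715, 0.1181]
tool_rot: [-0.0, 0.968, -0.25, -0.001]
force: [3.8, 0.9, -18.9]
grip_width: 0.0125
```

Request:
play_rows(
  series=[
    [[0, 0, 0], 0.1],
    [[0, 0, 0], 0.2],
    [[0, 0, 0], 0.3],
    [[0, 0, 0], 0.35],
    [[0, 0, 0], 0.4],
    [[0, 0, 0], 0.4],
  ],
)

```text
t: 9.35
ee_pos: [0.6603, 0.172, 0.1184]
tool_rot: [0.0, 0.9, -0.435, -0.001]
force: [-2.1, 2.3, -11.0]
grip_width: 0.0166
```

```bash
python3 - <<'E'
from h import *
s=read_state();print(s["force"],s["torque"],np.degrees(yaw()),s["qpos"].round(2),s["ee_pos"])
E
```

```text
[ -2.0844523    2.27476168 -11.02058961] [0.48092827 0.39750329 1.53370842] -141.57167388193363 [-0.92  0.87  1.09  1.59 -0.82  1.19 -2.13] [0.66026288 0.17204303 0.11843904]
```

Request:
play_rows(
  series=[
    [[0, 0, 0], 0],
    [[0, 0, 0], 0],
    [[0, 0, 0], 0],
    [[0, 0, -4], 0],
    [[0, 0, -8], 0],
    [[0, 0, -9], 0],
  ],
  jaw=0.5,
)

```text
t: 9.85
ee_pos: [0.6643, 0.1688, 0.2164]
tool_rot: [-0.002, 0.9, -0.436, 0.004]
force: [1.7, -0.8, 0.5]
grip_width: 0.0426
```

```bash
python3 - <<'E'
from h import *
go(.705,-.0205,.22,np.radians(-24))
p,d=snapshot("side");X=cloud("side",d);Z=X[...,2]
r=np.hypot(X[...,0]-.6603,X[...,1]-.169);m=(r<.04)&(Z>.126)&(Z<.14);print(cv2.minAreaRect((X[m][:,:2]*1000).astype(np.float32)),(X[m&mask(p,"red",90)]*1000).mean(0))
cv2.imwrite("pics/s5.png",cv2.resize(p[120:220,260:360,::-1],(600,600),interpolation=cv2.INTER_CUBIC))
E
```

```text
shift [17.38  8.54 -0.33] turn 1.087 rows 4.6 8.7 now [0.6643 0.1688 0.2164] yaw -2.473 q7 -2.19 q1 -0.94
((660.0030517578125, 166.5308074951172), (14.399712562561035, 46.2589111328125), 51.117637634277344) [648.31310301 174.03143566 133.73546818]
```

View pics/s5.png

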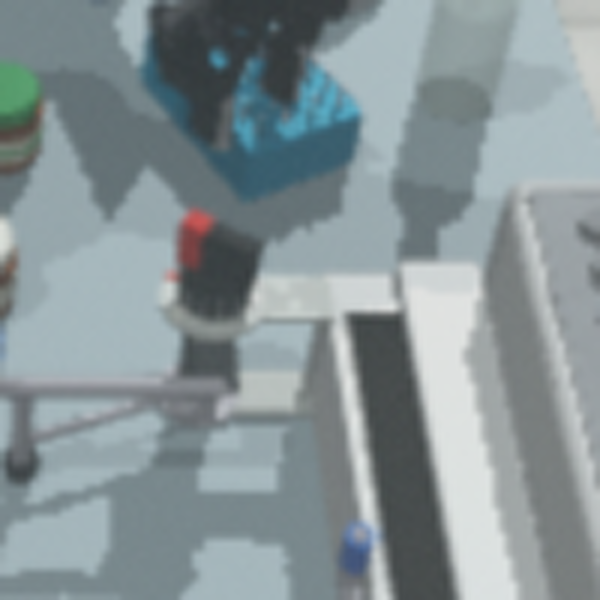

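Left collar: the red half of the wing now sits by the red tick at the rim (172,275). It turned 0.98 rad and stopped firmly. Now the right leg.

Request:
play_rows(
  series=[
    [[4, 2, -0.3], -0.12],
    [[8, 4, -0.3], -0.24],
    [[12, 6, -0.3], -0.36],
    [[15, 7.5, -0.3], -0.48],
    [[17.3, 8.5, -0.3], -0.6],
    [[17.3, 8.5, -0.3], -0.72],
    [[17.3, 8.5, -0.3], -0.84],
    [[17.3, 8.5, -0.3], -0.96],
    [[17.3, 8.5, -0.3], -1.08],
    [[17.3, 8.5, -0.3], -1.2],
  ],
)

```text
t: 10.73
ee_pos: [0.7025, -0.0188, 0.2131]
tool_rot: [0.0, 0.988, 0.151, 0.001]
force: [0.5, -0.1, -0.2]
grip_width: 0.0424
```

```bash
python3 - <<'E'
from h import *
go(.705,-.0205,.21,np.radians(-25))
E
```

```text
shift [0.19 0.23 0.31] turn -0.831 rows 0.1 6.6 now [ 0.7025 -0.0188  0.2131] yaw -1.267 q7 -0.91 q1 -0.51
```

Request:
play_rows(
  series=[
    [[0.2, 0.2, 0], -0.12],
    [[0.2, 0.2, 0], -0.24],
    [[0.2, 0.2, 0], -0.36],
    [[0.2, 0.2, 0], -0.48],
    [[0.2, 0.2, 0], -0.6],
    [[0.2, 0.2, 0], -0.72],
    [[0.2, 0.2, 0], -0.83],
    [[0.2, 0.2, 3], -0.83],
    [[0.2, 0.2, 6], -0.83],
    [[0.2, 0.2, 6], -0.83],
  ],
)

```text
t: 11.57
ee_pos: [0.7018, -0.0192, 0.1474]
tool_rot: [-0.002, 0.845, 0.535, -0.003]
force: [-0.3, 0.3, -1.4]
grip_width: 0.0427
```

```bash
python3 - <<'E'
from h import *
go(.705,-.0205,.097,np.radians(-25))
p,d=snapshot("side");cv2.imwrite("pics/s6.png",cv2.resize(p[170:250,270:360,::-1],(675,600),interpolation=cv2.INTER_CUBIC))
E
```

```text
shift [0.04 0.38 5.04] turn -0.006 rows 1.2 0.1 now [ 0.7018 -0.0192  0.1474] yaw -0.443 q7 -0.17 q1 -0.38
```

View pics/s6.png

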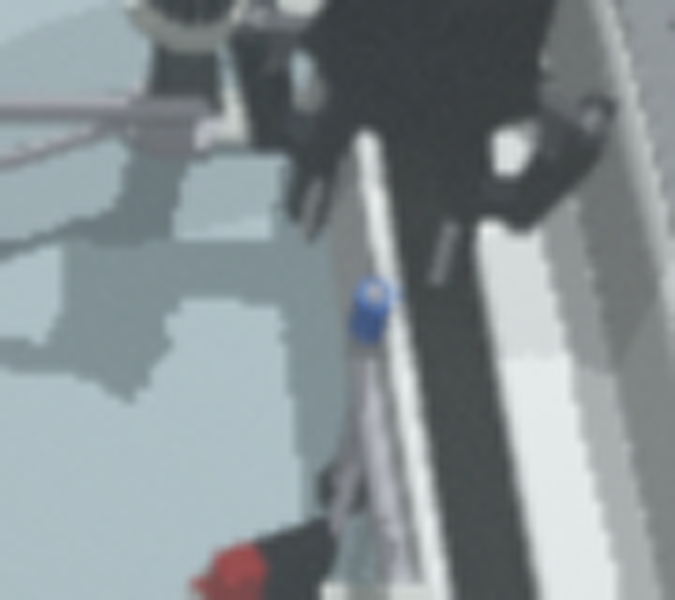

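Finger tips at (312,235) and (437,280) bracket the rod at (372,310). Descending.

Request:
play_rows(
  series=[
    [[0, 0.3, 2], 0],
    [[0, 0.3, 4], 0],
    [[0, 0.3, 5], 0],
    [[0, 0.3, 5], 0],
  ],
)

```text
t: 11.95
ee_pos: [0.7068, -0.0205, 0.1016]
tool_rot: [-0.0, 0.845, 0.535, -0.001]
force: [-0.8, 0.8, -0.2]
grip_width: 0.0425
```

Request:
play_rows(
  series=[
    [[0, 0, 0], 0],
    [[0, 0, 0], 0],
    [[0, 0, 0], 0],
    [[0, 0, 0], 0],
    [[0, 0, 0], 0],
    [[0, 0, 0], 0],
  ],
  jaw=1,
  grip_force=25,
)

```text
t: 12.45
ee_pos: [0.7083, -0.0206, 0.1041]
tool_rot: [0.001, 0.845, 0.535, 0.001]
force: [-1.6, 0.1, 7.4]
grip_width: 0.0102
```

```bash
python3 - <<'E'
from h import *
arc(np.array([.6467,-.143]),np.arange(.1,1.01,.1));print(read_state()["force"])
E
```

```text
[[-0.0, -1.4, 0], -0.1], [[-0.2, -2.7, 0], -0.2], [[-0.5, -4.1, 0], -0.3], [[-1.0, -5.4, 0], -0.4], [[-1.5, -6.6, 0], -0.5], [[-2.2, -7.8, 0], -0.6], [[-3.0, -8.9, 0], -0.7], [[-3.9, -9.9, 0], -0.8], [[-4.9, -10.9, 0], -0.9], [[-6.0, -11.7, 0], -1.0], 
r 0.13701297906645066 ang 63.281579738277046
[-1.62516344  0.10405715  7.42215381]
```

Request:
play_rows(
  series=[
    [[0, -1.4, 0], -0.1],
    [[-0.2, -2.7, 0], -0.2],
    [[-0.5, -4.1, 0], -0.3],
    [[-1.0, -5.4, 0], -0.4],
    [[-1.5, -6.6, 0], -0.5],
    [[-2.2, -7.8, 0], -0.6],
    [[-3.0, -8.9, 0], -0.7],
    [[-3.9, -9.9, 0], -0.8],
    [[-4.9, -10.9, 0], -0.9],
    [[-6.0, -11.7, 0], -1.0],
  ],
)

```text
t: 13.28
ee_pos: [0.5781, -0.0266, 0.1041]
tool_rot: [0.003, 0.483, 0.875, 0.001]
force: [6.0, -6.2, -0.2]
grip_width: 0.0102
```

```bash
python3 - <<'E'
from h import *
arc(np.array([.6467,-.143]),np.array([.1,.2,.3,.4,.5,.55,.58]));print(read_state()["force"],read_state()["qpos"].round(2))
E
```

```text
[[-0.0, -1.4, 0], -0.1], [[-0.2, -2.7, 0], -0.2], [[-0.5, -4.0, 0], -0.3], [[-0.9, -5.3, 0], -0.4], [[-1.5, -6.5, 0], -0.5], [[-1.8, -7.1, 0], -0.55], [[-2.0, -7.5, 0], -0.58], 
r 0.13509755837886528 ang 120.53323272374976
[ 5.96645413 -6.23684909 -0.2312284 ] [-0.26  0.5   0.29  1.86 -0.19  0.81  0.7 ]
```

Request:
play_rows(
  series=[
    [[0, -1.4, 0], -0.1],
    [[-0.2, -2.7, 0], -0.2],
    [[-0.5, -4.0, 0], -0.3],
    [[-0.9, -5.3, 0], -0.4],
    [[-1.5, -6.5, 0], -0.5],
    [[-1.8, -7.1, 0], -0.55],
    [[-2.0, -7.5, 0], -0.58],
    [[-2.0, -7.5, 0], -0.58],
  ],
)

```text
t: 13.95
ee_pos: [0.5286, -0.0809, 0.1042]
tool_rot: [0.006, 0.214, 0.977, 0.002]
force: [14.5, 2.1, -7.5]
grip_width: 0.0102
```

Request:
play_rows(
  series=[
    [[0, -0.4, 0], 0],
    [[0, -0.8, 0], 0],
    [[0, -1.2, 0], 0],
    [[0, -1.2, 0], 0],
  ],
)

```text
t: 14.28
ee_pos: [0.5283, -0.0818, 0.1045]
tool_rot: [0.008, 0.21, 0.978, 0.007]
force: [28.9, 32.4, -18.1]
grip_width: 0.0103
```

```bash
python3 - <<'E'
from h import *
arc(np.array([.6467,-.143]),np.array([.1]));print(read_state()["force"],read_state()["ee_pos"],read_state()["qpos"].round(2))
E
```

```text
[[0.0, -1.3, 0], -0.1], 
r 0.13331301431472778 ang 152.66149773721162
[ 28.85844443  32.41774132 -18.09150989] [ 0.52827687 -0.08177645  0.10451703] [-0.04  0.43  0.13  1.96 -0.1   0.74  1.3 ]
```

Request:
play_rows(
  series=[
    [[0, 1.2, 0], 0],
    [[0, 1.2, 0], 0],
    [[0, 1.2, 0], 0],
    [[0, 1.2, -4], 0],
    [[0, 1.2, -8], 0],
    [[0, 1.2, -11], 0],
    [[0, 1.2, -11], 0],
  ],
  jaw=0.5,
)

```text
t: 14.87
ee_pos: [0.5256, -0.0833, 0.2186]
tool_rot: [0.005, 0.216, 0.976, 0.0]
force: [2.0, 0.2, -0.2]
grip_width: 0.0425
```

```bash
python3 - <<'E'
from h import *
go(.6467,-.1415,.20,np.radians(107));print(read_state()["force"])
p,d=snapshot("top");X=cloud("top",d)
for a,c,b in blobs(mask(p,"blue"),5):
    x=np.nanmedian(X[b],0)
    if .5<x[0]<.72 and abs(x[1])<.15: print(x)
E
```

```text
shift [-13.42  -0.17   1.98] turn -0.732 rows 3.3 5.9 now [ 0.5256 -0.0833  0.2186] yaw 1.135 q7 1.25 q1 -0.07
[ 1.96490822  0.24635123 -0.17717577]
[0.53121992 0.12048555 0.11302467]
[ 0.52480609 -0.0787104   0.11353276]
```

Request:
play_rows(
  series=[
    [[-4, 0, 0], -0.12],
    [[-8, 0, 0], -0.24],
    [[-12, -0.1, 0.5], -0.36],
    [[-13.4, -0.2, 1.5], -0.48],
    [[-13.4, -0.2, 1.9], -0.6],
    [[-13.4, -0.2, 1.9], -0.73],
    [[-13.4, -0.2, 1.9], -0.73],
    [[-13.4, -0.2, 1.9], -0.73],
  ],
)

```text
t: 15.58
ee_pos: [0.6428, -0.1403, 0.1923]
tool_rot: [-0.001, -0.146, 0.989, 0.0]
force: [0.4, -0.3, 0.1]
grip_width: 0.0425
```

```bash
python3 - <<'E'
from h import *
go(.6467,-.1415,.116,np.radians(107))
E
```

```text
shift [-0.36 -0.23  7.63] turn -0.004 rows 1.8 0.0 now [ 0.6428 -0.1403  0.1923] yaw 1.863 q7 2.01 q1 0.12
```

Request:
play_rows(
  series=[
    [[-0.3, -0.1, 3], 0],
    [[-0.3, -0.1, 6], 0],
    [[-0.3, -0.1, 7.6], 0],
    [[-0.3, -0.1, 7.6], 0],
    [[-0.3, -0.1, 7.6], 0],
  ],
)

```text
t: 16.0
ee_pos: [0.6461, -0.1395, 0.1169]
tool_rot: [-0.001, -0.147, 0.989, 0.0]
force: [0.2, -0.6, 0.7]
grip_width: 0.0427
```

Request:
play_rows(
  series=[
    [[0, 0, 0], 0],
    [[0, 0, 0], 0],
    [[0, 0, 0], 0],
    [[0, 0, 0], 0],
    [[0, 0, 0], 0],
    [[0, 0, 0], 0],
  ],
  jaw=1,
  grip_force=40,
)

```text
t: 16.5
ee_pos: [0.6481, -0.1409, 0.1194]
tool_rot: [0.002, -0.147, 0.989, -0.001]
force: [-0.5, -3.7, 6.9]
grip_width: 0.0131
```

Request:
play_rows(
  series=[
    [[0, 0.1, -0.2], 0],
    [[0, 0.1, -0.2], 0.1],
    [[0, 0.1, -0.2], 0.2],
    [[0, 0.1, -0.2], 0.3],
    [[0, 0.1, -0.2], 0.4],
    [[0, 0.1, -0.2], 0.5],
    [[0, 0.1, -0.2], 0.6],
    [[0, 0.1, -0.2], 0.7],
    [[0, 0.1, -0.2], 0.8],
    [[0, 0.1, -0.2], 0.9],
  ],
)

```text
t: 17.33
ee_pos: [0.648, -0.1401, 0.1195]
tool_rot: [0.002, 0.3, 0.954, -0.001]
force: [7.2, -6.4, -10.2]
grip_width: 0.0129
```

Request:
play_rows(
  series=[
    [[0, 0, 0], 0.1],
    [[0, 0, 0], 0.2],
    [[0, 0, 0], 0.28],
    [[0, 0, 0], 0.28],
  ],
)

```text
t: 17.67
ee_pos: [0.6471, -0.1394, 0.1199]
tool_rot: [0.001, 0.427, 0.904, -0.001]
force: [1.7, -5.3, -1.5]
grip_width: 0.013
```

```bash
python3 - <<'E'
from h import *
s=read_state();print(s["force"],s["torque"],np.degrees(yaw()),s["qpos"].round(2),s["ee_pos"])
E
```

```text
[ 1.71032216 -5.2831914  -1.47543586] [-1.19312639  0.05338099  3.04008304] 39.38363323141102 [-0.08  0.61  0.33  1.62 -0.22  0.95  1.01] [ 0.64705159 -0.13937881  0.11990611]
```

Request:
play_rows(
  series=[
    [[0, 0, 0], 0],
    [[0, 0, 0], 0],
    [[0, 0, 0], 0],
    [[0, 0, -4], 0],
    [[0, 0, -8], 0],
    [[0, 0, -10], 0],
    [[0, 0, -10], 0],
  ],
  jaw=0.5,
)

```text
t: 18.25
ee_pos: [0.6494, -0.1391, 0.2256]
tool_rot: [0.004, 0.427, 0.904, 0.002]
force: [1.1, -0.1, -0.0]
grip_width: 0.0427
```

```bash
python3 - <<'E'
from h import *
go(.4415,-.3615,.16,np.radians(103.5))
E
```

```text
shift [ -3.95 -30.23   6.37] turn -1.119 rows 7.5 9.0 now [ 0.6494 -0.1391  0.2256] yaw 0.688 q7 0.98 q1 -0.1
```

Request:
play_rows(
  series=[
    [[-0.5, -4, 0], -0.12],
    [[-1, -8, 0], -0.24],
    [[-1.5, -12, 0], -0.36],
    [[-2, -16, 0.5], -0.48],
    [[-2.5, -20, 1], -0.6],
    [[-3, -24, 2], -0.72],
    [[-3.5, -28, 4], -0.84],
    [[-4, -30.2, 5.5], -0.96],
    [[-4, -30.2, 6.4], -1.08],
    [[-4, -30.2, 6.4], -1.12],
  ],
)

```text
t: 19.08
ee_pos: [0.4358, -0.3622, 0.1533]
tool_rot: [-0.001, -0.119, 0.993, 0.001]
force: [0.4, 0.9, 0.8]
grip_width: 0.0428
```

```bash
python3 - <<'E'
from h import *
go(.4415,-.3615,.0445,np.radians(103.5))
D=[]
for n in("top","side"):
    p,d=snapshot(n);X=cloud(n,d);Z=X[...,2]
    for k,c0 in(("L",(.66,.17)),("R",(.647,-.142))):
        r=np.hypot(X[...,0]-c0[0],X[...,1]-c0[1]);m=(r<.04)&(Z>.126)&(Z<.145)
        if m.sum()>30:R=cv2.minAreaRect((X[m][:,:2]*1000).astype(np.float32));print(n,k,R,(X[m&mask(p,"red",90)]*1000).mean(0))
    a=p[110:190,205:365] if n=="top" else p[130:290,250:350]
    D.append(cv2.resize(a[:,:,::-1],(800,400) if n=="top" else (375,600),interpolation=cv2.INTER_CUBIC))
cv2.imwrite("pics/t7.png",D[0])
E
```

```text
shift [-0.6  -0.1  10.88] turn 0.004 rows 2.6 0.0 now [ 0.4358 -0.3622  0.1533] yaw 1.81 q7 2.48 q1 0.49
top L ((660.2345581054688, 170.31973266601562), (14.500625610351562, 46.533226013183594), 55.866722106933594) [646.84988531 179.69946764 134.76744228]
top R ((647.150146484375, -141.14266967773438), (14.058304786682129, 46.21732711791992), 52.501895904541016) [ 634.725247   -131.33677525  134.23820961]
side L ((659.4217529296875, 167.1940155029297), (14.67561149597168, 45.2322998046875), 53.64754867553711) [648.39162332 175.20588    132.99063916]
side R ((647.195556640625, -143.21649169921875), (15.660087585449219, 45.90794372558594), 55.51628875732422) [ 635.16093872 -136.28453827  134.46620632]
```

View pics/t7.png

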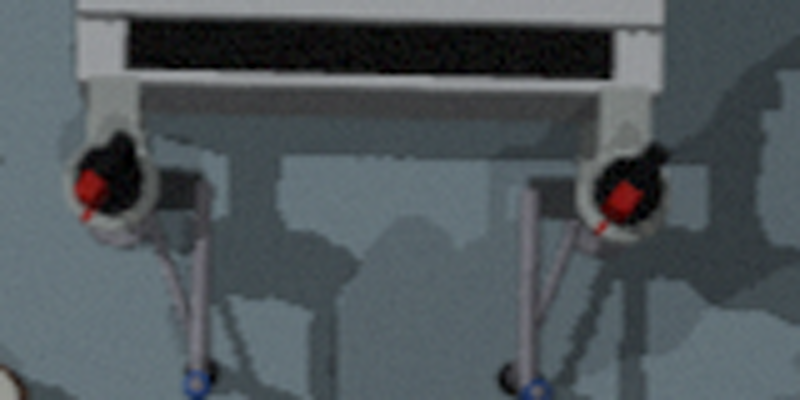

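Both legs are out and parallel, with ends at (197,382) and (535,388). The red ticks sit next to the red pointers, L (85,215) and R (602,227). I'll check the tick angles numerically.

```bash
python3 - <<'E'
from h import *
p,d=snapshot("top");X=cloud("top",d);Z=X[...,2]
for k,H in(("L",(660.2,170.3)),("R",(647,-141.1))):
    h=mask(p,"red",90);r=np.hypot(X[...,0]*1000-H[0],X[...,1]*1000-H[1])
    for a,c,b in blobs(h&(r<45)&(Z<.11),1):print(k,"tick",a,c+0,[ (np.degrees(np.arctan2(*(ray("top",*c,.0855)[:2]*1000-H)[::-1])).round(1), np.linalg.norm(ray("top",*c,.0855)[:2]*1000-H).round(1))])
    m=h&(r<45)&(Z>.12);v=(X[m]*1000).mean(0)[:2]-H;print("  red",np.degrees(np.arctan2(v[1],v[0])))
    # pointer px intensities around the disc
    print([tuple(int(t) for t in p[tuple(np.round(proj("top",[(H[0]+26*np.cos(a))/1000,(H[1]+26*np.sin(a))/1000,.0855])[::-1]).astype(int))]) for a in np.radians(np.arange(120,221,10))])
E
```

```text
L tick 3 [220.66666667 145.        ] [(np.float64(79.7), np.float64(19.8))]
L tick 6 [221.5        151.16666667] [(np.float64(131.9), np.float64(23.1))]
  red 145.64271056427611
[(108, 101, 97), (124, 102, 100), (129, 54, 50), (127, 102, 99), (127, 133, 131), (122, 126, 127), (121, 125, 123), (101, 108, 105), (88, 91, 91), (95, 98, 94), (80, 85, 85)]
R tick 13 [326. 152.] [(np.float64(131.3), np.float64(16.3))]
R tick 1 [331. 152.] [(np.float64(-165.2), np.float64(11.4))]
  red 142.1369107975768
[(125, 131, 129), (125, 114, 112), (127, 41, 40), (120, 118, 116), (108, 111, 111), (107, 111, 110), (105, 107, 108), (89, 91, 91), (63, 65, 64), (73, 77, 76), (64, 69, 69)]
```

Request:
play_rows(
  series=[
    [[-0.6, -0.1, 4], 0],
    [[-0.6, -0.1, 8], 0],
    [[-0.6, -0.1, 10], 0],
    [[-0.6, -0.1, 10.9], 0],
    [[-0.6, -0.1, 10.9], 0],
    [[-0.6, -0.1, 10.9], 0],
  ],
)

```text
t: 19.73
ee_pos: [0.4456, -0.3608, 0.0471]
tool_rot: [0.0, -0.118, 0.993, -0.0]
force: [-0.5, -1.3, -0.8]
grip_width: 0.0424
```

Request:
play_rows(
  series=[
    [[0, 0, 0], 0],
    [[0, 0, 0], 0],
    [[0, 0, 0], 0],
    [[0, 0, 0], 0],
    [[0, 0, 0], 0],
    [[0, 0, 0], 0],
    [[0, 0, 0], 0],
  ],
  jaw=1,
  grip_force=80,
)

```text
t: 20.32
ee_pos: [0.4457, -0.3611, 0.0481]
tool_rot: [0.001, -0.118, 0.993, -0.001]
force: [-1.8, 1.9, 8.8]
grip_width: 0.0089
```

```bash
python3 - <<'E'
from h import *
def ang(n,ps,key):
    H=dict(L=(.6602,.1703 if n=="top" else .1672),R=(.647,-.1411 if n=="top" else -.1434))[key]
    o=[]
    for p,d in ps:
        X=cloud(n,d);Z=X[...,2];m=(np.hypot(X[...,0]-H[0],X[...,1]-H[1])<.032)&(Z>.131)&(Z<.142)
        q=X[m][:,:2];w,v=np.linalg.eigh(np.cov(q.T));t=np.degrees(np.arctan2(v[1,1],v[0,1]))%180;o.append(t)
    return len(q),np.mean(o).round(1),np.std(o).round(1)
for n in("top","side"):
    f=np.load(f"pics/{n}0.npz");ps=[snapshot(n) for _ in range(4)]
    for k in"LR":print(n,k,"before",ang(n,[(f["p"],f["d"])],k),"now",ang(n,ps,k))
s=read_state();print(s["ee_pos"],s["grip_width"])
E
```

```text
top L before (73, np.float64(15.2), np.float64(0.0)) now (71, np.float64(143.4), np.float64(0.4))
top R before (70, np.float64(19.0), np.float64(0.0)) now (74, np.float64(142.9), np.float64(0.3))
side L before (54, np.float64(17.5), np.float64(0.0)) now (47, np.float64(142.5), np.float64(0.7))
side R before (84, np.float64(19.1), np.float64(0.0)) now (85, np.float64(142.9), np.float64(0.4))
[ 0.44570453 -0.36113228  0.04804273] 0.009038333880842202
```

Both collars read 143.0° and 142.9° (±0.5°), with the red ticks at about 140° and a hard stop felt on each, so both are locked. Now lifting the tray.

Request:
play_rows(
  series=[
    [[0, 0, -2], 0],
    [[0, 0, -5], 0],
    [[0, 0, -9], 0],
    [[0, 0, -13], 0],
    [[0, 0, -16], 0],
    [[0, 0, -17], 0],
    [[0, 0, -17], 0],
  ],
)

```text
t: 21.3
ee_pos: [0.4458, -0.3615, 0.219]
tool_rot: [0.002, -0.118, 0.993, -0.002]
force: [0.1, -0.4, -5.9]
grip_width: 0.0092
```

```bash
python3 - <<'E'
from h import *
go(.650,.0156,.215,np.radians(87.6));s=read_state();print(s["force"],s["torque"],s["grip_width"])
E
```

```text
shift [-28.7   31.86   0.39] turn 0.279 rows 10.3 2.2 now [ 0.4458 -0.3615  0.219 ] yaw 1.808 q7 2.46 q1 0.47
[ 0.1409235  -0.35225652 -5.87864235] [ 0.00243413 -0.01239064  0.03418178] 0.009150626452558815
```

Request:
play_rows(
  series=[
    [[-1.5, 1.6, 0], 0.02],
    [[-3.5, 3.9, 0], 0.05],
    [[-6, 6.6, 0], 0.09],
    [[-8.5, 9.4, 0], 0.13],
    [[-11, 12.2, 0], 0.17],
    [[-13.5, 15, 0], 0.21],
    [[-16, 17.8, 0], 0.25],
    [[-18.5, 20.5, 0], 0.28],
    [[-20.5, 22.7, 0], 0.28],
    [[-22, 24.4, 0], 0.28],
  ],
)

```text
t: 22.13
ee_pos: [0.6009, -0.0677, 0.2129]
tool_rot: [-0.002, 0.02, 1.0, 0.001]
force: [0.6, 0.1, -5.5]
grip_width: 0.0092
```

```bash
python3 - <<'E'
from h import *
go(.650,.0156,.215,np.radians(87.6));s=read_state();print(s["force"],s["torque"],s["grip_width"])
E
```

```text
shift [-4.57  8.51 -0.22] turn 0.002 rows 2.3 0.0 now [ 0.6009 -0.0677  0.2129] yaw 1.531 q7 1.61 q1 -0.06
[ 0.57465243  0.10104724 -5.48621937] [ 0.05578755 -0.0366045   0.03844617] 0.009159704505597508
```

Request:
play_rows(
  series=[
    [[-1.2, 2.2, 0], 0],
    [[-2.4, 4.5, 0], 0],
    [[-3.5, 6.5, 0], 0],
    [[-4.3, 7.9, 0], 0],
    [[-4.6, 8.5, 0], 0],
    [[-4.6, 8.5, 0], 0],
    [[-4.6, 8.5, 0], 0],
    [[-4.6, 8.5, 0], 0],
  ],
)

```text
t: 22.8
ee_pos: [0.6501, 0.0088, 0.2158]
tool_rot: [-0.001, 0.023, 1.0, -0.001]
force: [-0.3, -0.1, -6.5]
grip_width: 0.0089
```

```bash
python3 - <<'E'
from h import *
go(.650,.0156,.130,np.radians(87.6));s=read_state();print(s["force"],s["torque"],s["grip_width"],s["ee_pos"])
for n in("top","side"):
    p,d=snapshot(n);X=cloud(n,d);Z=X[...,2]
    z=s["ee_pos"][2]-.048
    m=(abs(X[...,0]-.646)<.15)&(abs(X[...,1]-.015)<.16)&(abs(Z-z-.025)<.006)
    print(n,m.sum(),cv2.minAreaRect((X[m][:,:2]*1000).astype(np.float32)))
    cv2.imwrite(f"pics/{n}8.png",cv2.resize(p[100:260,180:390,::-1],(788,600),interpolation=cv2.INTER_CUBIC))
E
```

```text
shift [0.03 0.69 8.58] turn -0.003 rows 2.1 0.0 now [0.6501 0.0088 0.2158] yaw 1.526 q7 1.48 q1 -0.17
[-0.32676285 -0.09173327 -6.46807296] [-0.07309392 -0.05552487 -0.00671804] 0.008939295465373566 [0.65005969 0.0088413  0.21577608]
top 209 ((649.7135620117188, 71.59054565429688), (106.88484954833984, 201.66122436523438), 89.32384490966797)
side 460 ((646.296142578125, 6.2690277099609375), (233.5850372314453, 200.24685668945312), 87.28772735595703)
```

View pics/side8.png

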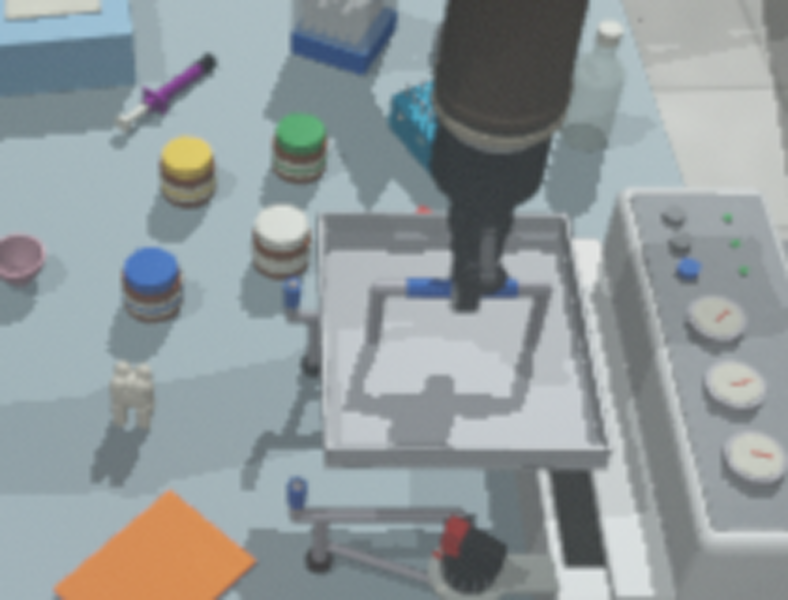

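Side view: tray held level above the seat, handle at (463,288), leg ends at (292,292) and (297,490). Tray centre x = 646, so it still needs +7 mm in y. Descending.

Request:
play_rows(
  series=[
    [[0, 0.5, 0], 0],
    [[0, 0.7, 0], 0],
    [[0, 0.7, 2], 0],
    [[0, 0.7, 4], 0],
    [[0, 0.7, 5.5], 0],
    [[0, 0.7, 7], 0],
    [[0, 0.7, 8], 0],
    [[0, 0.7, 8.6], 0],
    [[0, 0.7, 8.9], 0],
    [[0, 0.7, 8.9], 0],
  ],
)

```text
t: 23.73
ee_pos: [0.6513, 0.0183, 0.1282]
tool_rot: [0.0, 0.021, 1.0, 0.0]
force: [0.1, 0.6, -5.7]
grip_width: 0.0091
```

```bash
python3 - <<'E'
from h import *
go(.650,.0156,.128,np.radians(87.6));s=read_state();print(s["force"],s["torque"],s["grip_width"],s["ee_pos"])
E
```

```text
shift [ 0.12 -0.28  0.02] turn -0.001 rows 0.1 0.0 now [0.6513 0.0183 0.1282] yaw 1.528 q7 1.47 q1 -0.17
[ 0.10936832  0.5627116  -5.71068149] [-0.009033    0.02100647 -0.01903593] 0.009074715762366055 [0.65127726 0.01830475 0.12821811]
```

Request:
play_rows(
  series=[
    [[0.1, -0.2, 0], 0],
    [[0.1, -0.2, 0.1], 0],
    [[0.1, -0.2, 0.2], 0],
    [[0.1, -0.2, 0.3], 0],
    [[0.1, -0.2, 0.3], 0],
  ],
)

```text
t: 24.15
ee_pos: [0.6509, 0.0165, 0.128]
tool_rot: [0.002, 0.021, 1.0, 0.001]
force: [-10.6, 1.7, 22.0]
grip_width: 0.009
```

Request:
play_rows(
  series=[
    [[0, 0, -0.2], 0],
    [[0, 0, -0.2], 0],
  ],
)

```text
t: 24.32
ee_pos: [0.6509, 0.0163, 0.128]
tool_rot: [0.001, 0.021, 1.0, 0.0]
force: [-4.4, 0.1, 11.0]
grip_width: 0.0088
```

Request:
play_rows(
  series=[
    [[0, 0, 0], 0],
    [[0, 0, 0], 0],
    [[0, 0, 0], 0],
    [[0, 0, -2], 0],
    [[0, 0, -5], 0],
    [[0, 0, -9], 0],
    [[0, 0, -13], 0],
    [[0, 0, -13], 0],
  ],
  jaw=0.5,
)

```text
t: 24.98
ee_pos: [0.654, 0.0161, 0.2649]
tool_rot: [0.006, 0.022, 1.0, 0.001]
force: [1.1, 0.2, 1.1]
grip_width: 0.0426
```

```bash
python3 - <<'E'
from h import *
s=read_state();print(s["ee_pos"],s["force"])
go(.53,.254,.2,0)
for n in("top","side"):
    p,d=snapshot(n);X=cloud(n,d);Z=X[...,2]
    m=(abs(X[...,0]-.646)<.13)&(abs(X[...,1]-.015)<.125)&(abs(Z-.105)<.004)&~mask(p,"blue")
    R=cv2.minAreaRect((X[m][:,:2]*1000).astype(np.float32));print(n,m.sum(),R)
    for q in cv2.boxPoints(R):
        k=m&(np.hypot(X[...,0]*1000-q[0],X[...,1]*1000-q[1])<25);print("  corner",q.round(1),k.sum(),np.median(Z[k]).round(4))
    fl=(abs(X[...,0]-.646)<.085)&(abs(X[...,1]-.015)<.1)&(abs(Z-.084)<.006);A=np.c_[X[fl][:,:2],np.ones(fl.sum())];print("  floor",np.linalg.lstsq(A,Z[fl],rcond=None)[0].round(4))
    cv2.imwrite(f"pics/{n}9.png",cv2.resize(p[90:250,200:380,::-1],(675,600),interpolation=cv2.INTER_CUBIC))
E
```

```text
[0.65400785 0.01613369 0.26494511] [1.07731418 0.1968503  1.09790549]
shift [13.5  23.22  6.36] turn 1.528 rows 6.6 12.2 now [0.654  0.0161 0.2649] yaw 1.528 q7 1.46 q1 -0.18
top 177 ((649.302978515625, 73.1795654296875), (115.3326416015625, 201.37753295898438), 89.1180419921875)
  corner [547.7  17.1] 12 0.1059
  corner [749.1  14. ] 0 nan
  corner [750.9 129.3] 20 0.104
  corner [549.5 132.4] 16 0.1042
  floor [-0.0022 -0.0014  0.0849]
side 330 ((634.3392333984375, 12.973609924316406), (230.27586364746094, 225.2606658935547), 87.62554168701172)
  corner [517.  -97.4] 7 0.1056
  corner [ 742.1 -106.7] 23 0.103
  corner [751.6 123.3] 14 0.1044
  corner [526.6 132.7] 4 0.1054
  floor [ 0.0024 -0.0009  0.0814]
  return _methods._mean(a, axis=axis, dtype=dtype,
  ret = ret.dtype.type(ret / rcount)
```

View pics/side9.png

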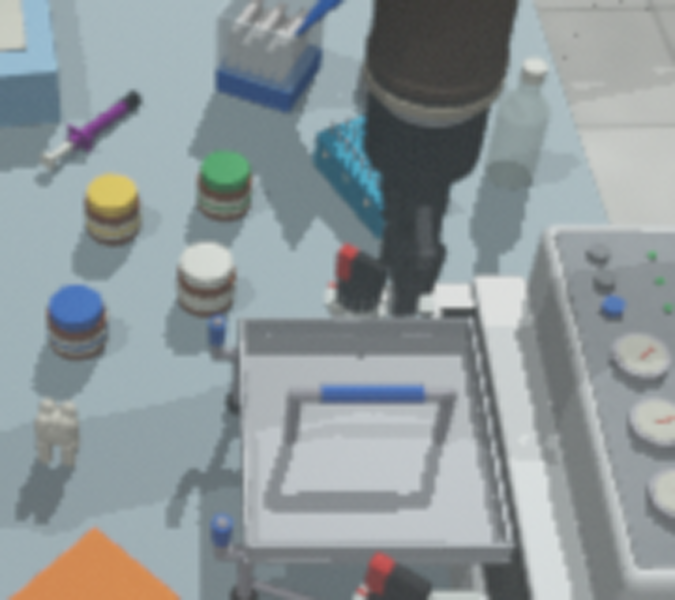

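Tray sits flat between the leg ends at (217,330) and (221,530) and the fence, with floor slope under 0.3 % and rim at about 105 mm. Jars next; I'll measure their current positions.

```bash
cat >> h.py <<'E'
def jars():
    o={}
    for n in("top","side"):
        p,d=snapshot(n);X=cloud(n,d);Z=X[...,2]
        reg=(Z>.045)&(Z<.06)&(X[...,1]>.13)&(X[...,1]<.45)&(X[...,0]>.33)&(X[...,0]<.62)
        for a,c,m in blobs(reg,60):
            q=(X[m][:,:2]*1000).astype(np.float32);R=cv2.minAreaRect(q)
            if 40<min(R[1]) and max(R[1])<54:print(n,np.median(p[m],0).astype(int),np.round(R[0],1),np.round(R[1],1))
E
python3 - <<'E'
from h import *
jars();go(.5325,.254,.17,-.04)
E
```

```text
top [ 41 114  61] [557.6 385.5] [46.6 47.7]
top [173 175 168] [531.8 256.7] [47.1 44. ]
top [184 155  51] [445.8 355.4] [46.8 46.1]
top [ 33  71 146] [409.2 205.8] [46.  45.8]
side [ 91 166 115] [556.1 381. ] [47.9 49. ]
side [215 197 105] [443.9 351.5] [45.8 44. ]
side [209 214 209] [532.6 252.9] [48.  46.3]
side [ 77 119 185] [410.2 202.4] [49.3 45. ]
shift [12.71 23.26  8.53] turn 1.568 rows 6.7 12.5 now [0.6496 0.0162 0.2552] yaw 1.528 q7 1.46 q1 -0.18
```

Request:
play_rows(
  series=[
    [[1.5, 2.6, 0], 0.12],
    [[3.5, 6, 0], 0.24],
    [[5, 9.5, 0], 0.36],
    [[7, 13, 0], 0.48],
    [[9, 16, 0.5], 0.6],
    [[10.5, 19, 1.5], 0.72],
    [[11.5, 21.5, 3], 0.84],
    [[12.7, 23.3, 4.5], 0.96],
    [[12.7, 23.3, 6], 1.08],
    [[12.7, 23.3, 7], 1.2],
  ],
  jaw=0,
  grip_force=50,
)

```text
t: 26.02
ee_pos: [0.5306, 0.2558, 0.183]
tool_rot: [-0.001, 0.583, 0.812, -0.002]
force: [-0.3, -1.2, 0.8]
grip_width: 0.0858
```

Request:
play_rows(
  series=[
    [[0, 0, 0], 0.12],
    [[0, 0, 0], 0.24],
    [[0, 0, 0], 0.36],
    [[0, 0, 0], 0.36],
  ],
)

```text
t: 26.35
ee_pos: [0.5322, 0.2541, 0.1844]
tool_rot: [-0.0, 0.72, 0.694, -0.002]
force: [-0.3, -0.9, 0.4]
grip_width: 0.0855
```

```bash
python3 - <<'E'
from h import *
go(.532,.2555,.006,-.04)
E
```

```text
shift [ 0.18  0.02 17.84] turn 0.002 rows 4.3 0.0 now [0.5322 0.2541 0.1844] yaw -0.038 q7 -0.4 q1 -0.8
```

Request:
play_rows(
  series=[
    [[0.1, 0, 4], 0],
    [[0.1, 0, 8], 0],
    [[0.1, 0, 12], 0],
    [[0.1, 0, 15], 0],
    [[0.1, 0, 17], 0],
    [[0.1, 0, 17.8], 0],
    [[0.1, 0, 17.8], 0],
    [[0.1, 0, 17.8], 0],
  ],
)

```text
t: 27.02
ee_pos: [0.5333, 0.2553, 0.0084]
tool_rot: [-0.0, 0.718, 0.696, -0.0]
force: [-0.2, -0.1, 0.4]
grip_width: 0.0853
```

Request:
play_rows(
  series=[
    [[0, 0, 0], 0],
    [[0, 0, 0], 0],
    [[0, 0, 0], 0],
    [[0, 0, 0], 0],
    [[0, 0, 0], 0],
  ],
  jaw=1,
)

```text
t: 27.43
ee_pos: [0.5341, 0.256, 0.01]
tool_rot: [0.0, 0.718, 0.696, 0.001]
force: [-1.4, -1.2, 7.8]
grip_width: 0.0544
```

```bash
python3 - <<'E'
from h import *
s=read_state();print(s["ee_pos"],s["force"],s["grip_width"])
go(.6865,-.0443,.18,-.042)
p,d=snapshot("side");cv2.imwrite("pics/s10.png",cv2.resize(p[130:210,220:320,::-1],(750,600),interpolation=cv2.INTER_CUBIC))
E
```

```text
[0.53414181 0.25600932 0.00997809] [-1.42190286 -1.22312086  7.84086598] 0.05440661663436744
shift [-29.51  16.22 -17.02] turn 0.01 rows 9.0 0.1 now [0.5341 0.256  0.01  ] yaw -0.032 q7 -0.31 q1 -0.73
```

View pics/s10.png

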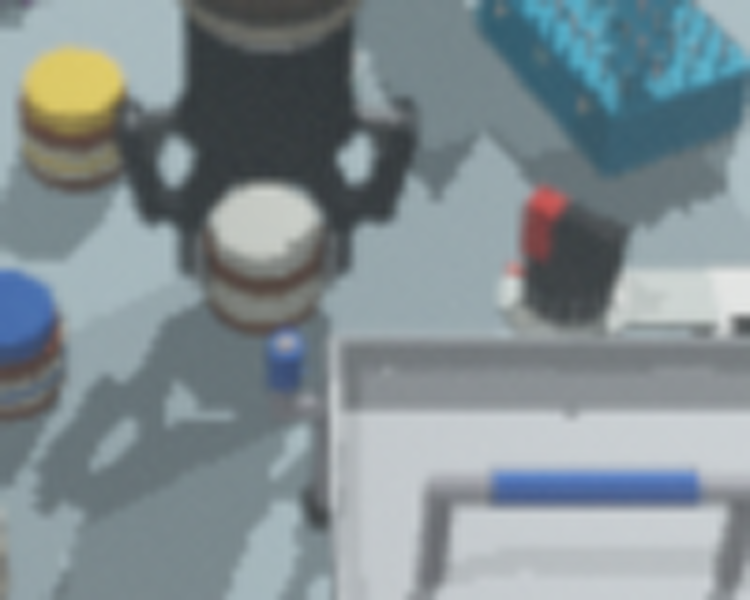

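White jar is held between the pads at (262,255), width 54 mm, upright. Lifting.

Request:
play_rows(
  series=[
    [[0, 0, -3], 0],
    [[0, 0, -7], 0],
    [[0, 0, -11], 0],
    [[0, 0, -15], 0],
    [[0, 0, -18], 0],
    [[-2, 1.1, -19], 0.01],
    [[-5, 2.7, -19], 0.01],
    [[-8, 4.4, -19], 0.01],
    [[-11, 6, -19], 0.01],
    [[-14, 7.7, -19], 0.01],
  ],
)

```text
t: 28.32
ee_pos: [0.606, 0.1118, 0.1993]
tool_rot: [0.0, 0.722, 0.692, 0.001]
force: [0.3, 0.7, -2.0]
grip_width: 0.0544
```

```bash
python3 - <<'E'
from h import *
s=read_state();print(s["force"],s["grip_width"])
go(.6865,-.0443,.18,-.042)
E
```

```text
[ 0.25590611  0.65638275 -1.95348205] 0.05440854474755132
shift [-15.27   8.68   1.93] turn 0.001 rows 4.2 0.0 now [0.606  0.1118 0.1993] yaw -0.041 q7 -0.12 q1 -0.55
```

Request:
play_rows(
  series=[
    [[-3, 1.7, 0], 0],
    [[-6, 3.4, 0], 0],
    [[-9, 5.1, 0], 0],
    [[-12, 6.8, 0], 0],
    [[-14.5, 8.2, 0], 0],
    [[-15.3, 8.7, 0.5], 0],
    [[-15.3, 8.7, 1], 0],
    [[-15.3, 8.7, 1], 0],
  ],
)

```text
t: 28.98
ee_pos: [0.6853, -0.0433, 0.1872]
tool_rot: [-0.001, 0.722, 0.692, -0.0]
force: [0.2, 1.3, -2.1]
grip_width: 0.0545
```

```bash
python3 - <<'E'
from h import *
s=read_state();print(s["force"],s["grip_width"])
go(.6865,-.0443,.096,-.042)
E
```

```text
[ 0.20789906  1.26277808 -2.0668925 ] 0.054517626221446944
shift [-0.1   0.14  9.12] turn -0.001 rows 2.2 0.0 now [ 0.6853 -0.0433  0.1872] yaw -0.043 q7 0.15 q1 -0.27
```

Request:
play_rows(
  series=[
    [[0, 0.1, 3], 0],
    [[0, 0.1, 6], 0],
    [[0, 0.1, 8], 0],
    [[0, 0.1, 9], 0],
    [[0, 0.1, 9.2], 0],
    [[0, 0.1, 9.3], 0],
  ],
)

```text
t: 29.48
ee_pos: [0.6873, -0.0422, 0.0958]
tool_rot: [-0.0, 0.721, 0.693, 0.0]
force: [1.0, -0.4, -1.7]
grip_width: 0.0544
```

Request:
play_rows(
  series=[
    [[0, 0, 0.1], 0],
    [[0, 0, 0.1], 0],
  ],
)

```text
t: 29.65
ee_pos: [0.688, -0.0434, 0.0956]
tool_rot: [0.001, 0.722, 0.692, 0.001]
force: [-0.2, -0.8, -2.0]
grip_width: 0.0543
```

Request:
play_rows(
  series=[
    [[0, 0, 0.15], 0],
    [[0, 0, 0.2], 0],
    [[0, 0, 0.2], 0],
  ],
)

```text
t: 29.9
ee_pos: [0.688, -0.0436, 0.0941]
tool_rot: [0.001, 0.722, 0.692, 0.001]
force: [-1.4, 0.6, 7.4]
grip_width: 0.0543
```

Request:
play_rows(
  series=[
    [[0, 0, 0], 0],
    [[0, 0, 0], 0],
    [[0, 0, 0], 0],
    [[0, 0, -3], 0],
    [[0, 0, -7], 0],
    [[0, 0, -10], 0],
    [[0, 0, -10], 0],
  ],
  jaw=0.23,
)

```text
t: 30.48
ee_pos: [0.6906, -0.0445, 0.1995]
tool_rot: [0.004, 0.722, 0.692, 0.004]
force: [2.1, -0.1, 0.6]
grip_width: 0.0659
```

```bash
python3 - <<'E'
from h import *
s=read_state();print(s["force"],s["grip_width"])
jars()
go(.410,.205,.20,-.042)
E
```

```text
[ 2.12151392 -0.11444402  0.64024818] 0.06590595511745898
top [ 41 114  60] [557.7 383.4] [47.2 47.2]
top [185 155  51] [445.8 355.3] [46.3 46.6]
top [ 33  72 146] [409.2 205.7] [46.2 45.9]
side [ 99 176 124] [557.1 381.4] [45.2 49.8]
side [225 207 113] [443.8 350. ] [46.6 44.2]
side [ 84 127 196] [410.1 203.3] [48.4 44.6]
shift [ 23.68 -28.83  -0.7 ] turn -0.0 rows 8.9 0.0 now [ 0.688  -0.0437  0.1938] yaw -0.042 q7 0.15 q1 -0.27
```

Request:
play_rows(
  series=[
    [[1.5, -1.8, -1], 0],
    [[4, -4.9, -1], 0],
    [[6.6, -8, -1], 0],
    [[9.2, -11.2, -1], 0],
    [[11.8, -14.4, -1], 0],
    [[14.4, -17.5, -1], 0],
    [[17, -20.7, -1], 0],
    [[19.6, -23.9, -1], 0],
    [[22, -26.8, -1], 0],
    [[23.7, -28.8, -1], 0],
  ],
  jaw=0,
)

```text
t: 31.42
ee_pos: [0.4055, 0.2072, 0.201]
tool_rot: [-0.001, 0.721, 0.693, -0.001]
force: [-0.4, 0.2, 0.9]
grip_width: 0.0854
```

Request:
play_rows(
  series=[
    [[0, 0, 0], 0],
    [[0, 0, 0], 0],
    [[0, 0, 0], 0],
  ],
)

```text
t: 31.67
ee_pos: [0.4094, 0.2048, 0.2017]
tool_rot: [0.0, 0.722, 0.692, -0.001]
force: [-0.4, 0.7, -0.1]
grip_width: 0.0855
```

```bash
python3 - <<'E'
from h import *
go(.410,.205,.007,-.042)
E
```

```text
shift [ 0.04  0.07 19.47] turn -0.0 rows 4.7 0.0 now [0.4094 0.2048 0.2017] yaw -0.042 q7 -0.53 q1 -0.88
```

Request:
play_rows(
  series=[
    [[0, 0, 4], 0],
    [[0, 0, 8], 0],
    [[0, 0, 12], 0],
    [[0, 0, 15.5], 0],
    [[0, 0, 18], 0],
    [[0, 0, 19.4], 0],
    [[0, 0, 19.4], 0],
    [[0, 0, 19.4], 0],
  ],
)

```text
t: 32.33
ee_pos: [0.4098, 0.2038, 0.0076]
tool_rot: [0.0, 0.723, 0.691, -0.001]
force: [0.8, -0.2, 1.6]
grip_width: 0.0857
```

Request:
play_rows(
  series=[
    [[0, 0, 0], 0],
    [[0, 0, 0], 0],
    [[0, 0, 0], 0],
    [[0, 0, 0], 0],
    [[0, 0, 0], 0],
  ],
  jaw=1,
)

```text
t: 32.75
ee_pos: [0.4104, 0.2057, 0.0097]
tool_rot: [0.0, 0.722, 0.692, 0.001]
force: [-0.4, -1.9, 8.2]
grip_width: 0.0546
```

Request:
play_rows(
  series=[
    [[0, 0, -3], 0],
    [[0, 0, -7], 0],
    [[0, 0, -11], 0],
    [[0, 0, -15], 0],
    [[0, 0, -18], 0],
    [[0, 0, -19], 0],
    [[0, 0, -19], 0],
  ],
)

```text
t: 33.33
ee_pos: [0.4109, 0.2064, 0.2019]
tool_rot: [0.0, 0.722, 0.692, 0.004]
force: [-0.4, -0.1, -1.7]
grip_width: 0.0544
```

```bash
python3 - <<'E'
from h import *
go(.6026,-.0407,.19,-.042)
E
```

```text
shift [-23.9   20.18   1.17] turn 0.0 rows 7.5 0.0 now [0.4109 0.2064 0.2019] yaw -0.042 q7 -0.52 q1 -0.9
```

Request:
play_rows(
  series=[
    [[-1.5, 1.3, 0], 0],
    [[-4.5, 3.8, 0], 0],
    [[-7.5, 6.3, 0], 0],
    [[-10.5, 8.9, 0], 0],
    [[-13.5, 11.4, 0], 0],
    [[-16.5, 13.9, 0], 0],
    [[-19.5, 16.5, 0], 0],
    [[-22, 18.6, 0], 0],
    [[-23.5, 19.8, 0], 0],
    [[-23.9, 20.2, 0.5], 0],
  ],
)

```text
t: 34.17
ee_pos: [0.6024, -0.0466, 0.1927]
tool_rot: [0.001, 0.724, 0.69, -0.001]
force: [-0.3, -0.9, -2.1]
grip_width: 0.0548
```

Request:
play_rows(
  series=[
    [[0, 0, 0], 0],
    [[0, 0, 0], 0],
    [[0, 0, 0], 0],
  ],
)

```text
t: 34.42
ee_pos: [0.6001, -0.0402, 0.1925]
tool_rot: [-0.001, 0.721, 0.693, -0.0]
force: [0.6, 0.2, -0.9]
grip_width: 0.0543
```

```bash
python3 - <<'E'
from h import *
print(read_state()["grip_width"],read_state()["force"]);go(.6026,-.0407,.094,-.042)
E
```

```text
0.0542680539292329 [ 0.60643761  0.15118136 -0.86507389]
shift [-0.05  0.26  9.85] turn 0.002 rows 2.4 0.0 now [ 0.6001 -0.0402  0.1925] yaw -0.04 q7 0.16 q1 -0.35
```

Request:
play_rows(
  series=[
    [[0, 0.2, 3], 0],
    [[0, 0.2, 6], 0],
    [[0, 0.2, 8], 0],
    [[0, 0.2, 9.2], 0],
    [[0, 0.2, 9.7], 0],
    [[0, 0.2, 9.9], 0],
    [[0, 0.2, 9.9], 0],
  ],
)

```text
t: 35.0
ee_pos: [0.6035, -0.0416, 0.0949]
tool_rot: [0.0, 0.722, 0.692, 0.0]
force: [-0.1, -0.8, -0.0]
grip_width: 0.0546
```

Request:
play_rows(
  series=[
    [[0, 0, 0.1], 0],
    [[0, 0, 0.2], 0],
    [[0, 0, 0.2], 0],
  ],
)

```text
t: 35.25
ee_pos: [0.6041, -0.042, 0.0938]
tool_rot: [0.001, 0.722, 0.692, 0.001]
force: [-2.8, 1.1, 4.1]
grip_width: 0.0544
```

Request:
play_rows(
  series=[
    [[0, 0, 0], 0],
    [[0, 0, 0], 0],
    [[0, 0, 0], 0],
    [[0, 0, -3], 0],
    [[0, 0, -7], 0],
    [[0, 0, -10], 0],
    [[0, 0, -10], 0],
  ],
  jaw=0.23,
)

```text
t: 35.83
ee_pos: [0.6065, -0.0429, 0.1987]
tool_rot: [0.003, 0.722, 0.692, 0.003]
force: [1.1, -1.4, 0.7]
grip_width: 0.0656
```

```bash
python3 - <<'E'
from h import *
jars()
go(.445,.3545,.20,-.042)
E
```

```text
top [ 40 112  59] [557.4 384.5] [46.7 49.1]
top [181 151  49] [444.  354.8] [46.4 47.3]
side [ 93 170 117] [558.7 381.6] [47.4 44.5]
side [219 202 108] [443.8 350.9] [46.3 44.2]
shift [ 38.95 -17.55  -0.66] turn -0.0 rows 10.2 0.0 now [ 0.604  -0.042   0.1937] yaw -0.042 q7 0.17 q1 -0.35
```

Request:
play_rows(
  series=[
    [[2, -0.9, -1], 0],
    [[5.5, -2.5, -1], 0],
    [[9.2, -4.1, -1], 0],
    [[13, -5.8, -1], 0],
    [[17, -7.6, -1], 0],
    [[21, -9.4, -1], 0],
    [[25, -11.2, -1], 0],
    [[29, -13, -1], 0],
    [[32.5, -14.6, -1], 0],
    [[35.5, -16, -1], 0],
  ],
  jaw=0,
)

```text
t: 36.77
ee_pos: [0.4561, 0.3213, 0.2009]
tool_rot: [-0.0, 0.722, 0.692, -0.001]
force: [0.4, -0.2, -0.1]
grip_width: 0.0859
```

Request:
play_rows(
  series=[
    [[2.5, -1.1, 0], 0],
    [[3.4, -1.5, 0], 0],
    [[3.4, -1.5, 0], 0],
    [[3.4, -1.5, 0], 0],
    [[3.4, -1.5, 0], 0],
  ],
)

```text
t: 37.18
ee_pos: [0.4454, 0.352, 0.2017]
tool_rot: [0.0, 0.723, 0.691, -0.001]
force: [0.4, -0.3, 0.3]
grip_width: 0.0853
```

```bash
python3 - <<'E'
from h import *
go(.4445,.354,.007,-.042)
E
```

```text
shift [ 0.23 -0.09 19.47] turn -0.002 rows 4.7 0.0 now [0.4454 0.352  0.2017] yaw -0.044 q7 -0.64 q1 -1.05
```

Request:
play_rows(
  series=[
    [[0.2, 0, 4], 0],
    [[0.2, -0.1, 8], 0],
    [[0.2, -0.1, 12], 0],
    [[0.2, -0.1, 15.5], 0],
    [[0.2, -0.1, 18], 0],
    [[0.2, -0.1, 19.4], 0],
    [[0.2, -0.1, 19.4], 0],
    [[0.2, -0.1, 19.4], 0],
  ],
)

```text
t: 37.85
ee_pos: [0.4445, 0.3541, 0.008]
tool_rot: [0.0, 0.723, 0.691, -0.001]
force: [0.7, -0.6, -0.2]
grip_width: 0.0853
```

Request:
play_rows(
  series=[
    [[0, 0, 0], 0],
    [[0, 0, 0], 0],
    [[0, 0, 0], 0],
    [[0, 0, 0], 0],
    [[0, 0, 0], 0],
  ],
  jaw=1,
)

```text
t: 38.27
ee_pos: [0.4448, 0.3565, 0.0101]
tool_rot: [0.0, 0.722, 0.692, 0.001]
force: [-0.1, -2.5, 8.5]
grip_width: 0.0546
```

Request:
play_rows(
  series=[
    [[0, 0, -3], 0],
    [[0, 0, -7], 0],
    [[0, 0, -11], 0],
    [[0, 0, -15], 0],
    [[0, 0, -18], 0],
    [[0, 0, -19], 0],
    [[0, 0, -19], 0],
  ],
)

```text
t: 38.85
ee_pos: [0.4451, 0.3572, 0.2019]
tool_rot: [-0.0, 0.722, 0.692, 0.003]
force: [-0.7, 0.6, -1.5]
grip_width: 0.0543
```

```bash
python3 - <<'E'
from h import *
go(.6914,.0717,.19,-.042)
E
```

```text
shift [-27.5   25.8    1.16] turn -0.0 rows 9.0 0.0 now [0.4451 0.3572 0.2019] yaw -0.042 q7 -0.64 q1 -1.06
```

Request:
play_rows(
  series=[
    [[-1.5, 1.4, 0], 0],
    [[-4.2, 3.9, 0], 0],
    [[-7, 6.6, 0], 0],
    [[-10, 9.4, 0], 0],
    [[-13, 12.2, 0], 0],
    [[-16, 15, 0], 0],
    [[-19, 17.8, 0], 0],
    [[-22, 20.6, 0], 0],
    [[-24.5, 23, 0], 0],
    [[-26.5, 24.9, 0], 0],
  ],
)

```text
t: 39.68
ee_pos: [0.682, 0.0771, 0.196]
tool_rot: [-0.0, 0.723, 0.691, -0.001]
force: [0.6, -0.1, -0.2]
grip_width: 0.0546
```

Request:
play_rows(
  series=[
    [[-1, 0.9, 0.5], 0],
    [[-1, 0.9, 1], 0],
    [[-1, 0.9, 1], 0],
    [[-1, 0.9, 1], 0],
  ],
)

```text
t: 40.02
ee_pos: [0.6885, 0.0722, 0.1865]
tool_rot: [-0.001, 0.721, 0.693, -0.001]
force: [0.2, 0.6, -0.9]
grip_width: 0.0542
```

```bash
python3 - <<'E'
from h import *
print(read_state()["grip_width"],read_state()["force"]);go(.6914,.0717,.094,-.042)
E
```

```text
0.054155262122616114 [ 0.15660639  0.63637802 -0.89710806]
shift [-0.04  0.32  9.25] turn 0.001 rows 2.2 0.0 now [0.6885 0.0722 0.1865] yaw -0.041 q7 -0.0 q1 -0.45
```

Request:
play_rows(
  series=[
    [[0, 0.2, 3], 0],
    [[0, 0.2, 6], 0],
    [[0, 0.2, 8], 0],
    [[0, 0.2, 9], 0],
    [[0, 0.2, 9.3], 0],
    [[0, 0.2, 9.5], 0],
    [[0, 0.2, 9.5], 0],
  ],
)

```text
t: 40.6
ee_pos: [0.6915, 0.0721, 0.0943]
tool_rot: [-0.0, 0.721, 0.693, 0.0]
force: [0.0, -0.1, -1.0]
grip_width: 0.0544
```

Request:
play_rows(
  series=[
    [[0, 0, 0], 0],
    [[0, 0, 0], 0],
  ],
)

```text
t: 40.77
ee_pos: [0.6923, 0.0712, 0.0941]
tool_rot: [0.0, 0.721, 0.692, 0.001]
force: [0.3, 0.7, -0.7]
grip_width: 0.0545
```

Request:
play_rows(
  series=[
    [[0, 0, 0.1], 0],
    [[0, 0, 0.15], 0],
    [[0, 0, 0.15], 0],
  ],
)

```text
t: 41.02
ee_pos: [0.6925, 0.0711, 0.0939]
tool_rot: [0.0, 0.722, 0.692, 0.001]
force: [-4.5, 2.0, 14.1]
grip_width: 0.0541
```

Request:
play_rows(
  series=[
    [[0, 0, 0], 0],
    [[0, 0, 0], 0],
    [[0, 0, 0], 0],
    [[0, 0, -3], 0],
    [[0, 0, -7], 0],
    [[0, 0, -10], 0],
    [[0, 0, -10], 0],
  ],
  jaw=0.23,
)

```text
t: 41.6
ee_pos: [0.6956, 0.07, 0.1989]
tool_rot: [0.003, 0.722, 0.692, 0.004]
force: [0.2, -0.2, -0.0]
grip_width: 0.0657
```

```bash
python3 - <<'E'
from h import *
jars()
go(.5575,.384,.20,-.042)
E
```

```text
top [ 41 115  61] [557.7 385.1] [47.2 46.9]
side [ 95 171 120] [558.1 381.3] [46.  47.7]
shift [ 30.77 -14.84  -0.7 ] turn -0.0 rows 8.2 0.0 now [0.6929 0.0703 0.1933] yaw -0.042 q7 0.0 q1 -0.44
```

Request:
play_rows(
  series=[
    [[1.8, -0.9, -1], 0],
    [[5, -2.4, -1], 0],
    [[8.5, -4.1, -1], 0],
    [[12.2, -5.9, -1], 0],
    [[16, -7.7, -1], 0],
    [[19.8, -9.5, -1], 0],
    [[23.5, -11.3, -1], 0],
    [[27, -13, -1], 0],
    [[29.6, -14.3, -1], 0],
    [[30.8, -14.8, -1], 0],
  ],
  jaw=0,
)

```text
t: 42.53
ee_pos: [0.5528, 0.3899, 0.1996]
tool_rot: [-0.002, 0.719, 0.695, -0.001]
force: [0.5, 0.6, 0.1]
grip_width: 0.0854
```

Request:
play_rows(
  series=[
    [[0, 0, 0], 0],
    [[0, 0, 0], 0],
    [[0, 0, 0], 0],
  ],
)

```text
t: 42.78
ee_pos: [0.558, 0.3819, 0.2011]
tool_rot: [0.001, 0.723, 0.691, -0.001]
force: [0.2, -0.5, -0.3]
grip_width: 0.0853
```

```bash
python3 - <<'E'
from h import *
go(.5578,.3845,.007,-.042)
f=np.load("pics/top0.npz");X=cloud("top",f["d"]);Z=X[...,2];m=(Z>.035)&(Z<.055)&(X[...,0]>.58)&(X[...,0]<.8)&(X[...,1]>.3)&(X[...,1]<.5);print("bur min x near y",[(y,X[m&(abs(X[...,1]-y)<.012)][:,0].min().round(3)) for y in (.36,.385,.41,.44) if (m&(abs(X[...,1]-y)<.012)).any()])
E
```

```text
shift [ 0.3  -0.03 19.41] turn -0.003 rows 4.7 0.0 now [0.558  0.3819 0.2011] yaw -0.045 q7 -0.52 q1 -0.95
bur min x near y [(0.36, np.float64(0.686)), (0.385, np.float64(0.58)), (0.41, np.float64(0.662)), (0.44, np.float64(0.655))]
```

Request:
play_rows(
  series=[
    [[0.2, 0, 4], 0],
    [[0.2, 0, 8], 0],
    [[0.2, 0, 12], 0],
    [[0.2, 0, 15.5], 0],
    [[0.2, 0, 18], 0],
    [[0.2, 0, 19.3], 0],
    [[0.2, 0, 19.3], 0],
    [[0.2, 0, 19.3], 0],
  ],
)

```text
t: 43.45
ee_pos: [0.5582, 0.385, 0.0092]
tool_rot: [0.0, 0.722, 0.691, -0.0]
force: [0.9, 0.2, 0.1]
grip_width: 0.0853
```

Request:
play_rows(
  series=[
    [[0, 0, 0], 0],
    [[0, 0, 0], 0],
    [[0, 0, 0], 0],
    [[0, 0, 0], 0],
    [[0, 0, 0], 0],
  ],
  jaw=1,
)

```text
t: 43.87
ee_pos: [0.5584, 0.387, 0.0112]
tool_rot: [0.0, 0.722, 0.692, 0.002]
force: [-1.0, -1.3, 8.2]
grip_width: 0.0548
```

Request:
play_rows(
  series=[
    [[0, 0, -3], 0],
    [[0, 0, -7], 0],
    [[0, 0, -11], 0],
    [[0, 0, -15], 0],
    [[0, 0, -18], 0],
    [[0, 0, -19], 0],
    [[0, 0, -19], 0],
  ],
)

```text
t: 44.45
ee_pos: [0.5588, 0.3873, 0.2032]
tool_rot: [0.0, 0.722, 0.692, 0.004]
force: [0.3, -0.9, -1.4]
grip_width: 0.0542
```

```bash
python3 - <<'E'
from h import *
go(.6074,.0753,.19,-.042)
E
```

```text
shift [-30.97   6.16   1.2 ] turn 0.0 rows 7.6 0.0 now [0.5588 0.3873 0.2032] yaw -0.042 q7 -0.52 q1 -0.95
```

Request:
play_rows(
  series=[
    [[-1.8, 0.4, 0], 0],
    [[-5, 1, 0], 0],
    [[-9, 1.8, 0], 0],
    [[-13, 2.6, 0], 0],
    [[-17, 3.4, 0], 0],
    [[-21, 4.2, 0], 0],
    [[-25, 5, 0], 0],
    [[-28.5, 5.7, 0], 0],
    [[-30.5, 6.1, 0], 0],
    [[-31, 6.2, 0.5], 0],
  ],
)

```text
t: 45.28
ee_pos: [0.6058, 0.0672, 0.1929]
tool_rot: [0.001, 0.724, 0.689, -0.001]
force: [0.2, -0.2, -1.5]
grip_width: 0.0546
```

Request:
play_rows(
  series=[
    [[0, 0, 0.3], 0],
    [[0, 0, 0.5], 0],
    [[0, 0, 0.5], 0],
    [[0, 0, 0.5], 0],
  ],
)

```text
t: 45.62
ee_pos: [0.6054, 0.076, 0.1879]
tool_rot: [-0.001, 0.721, 0.693, -0.0]
force: [-0.1, -0.7, -1.8]
grip_width: 0.0547
```

```bash
python3 - <<'E'
from h import *
print(read_state()["grip_width"],read_state()["force"]);go(.6070,.0753,.0955,-.042)
E
```

```text
0.054720824681312605 [-0.11803163 -0.72487935 -1.76114994]
shift [-0.07  0.17  9.24] turn 0.003 rows 2.2 0.0 now [0.6054 0.076  0.1879] yaw -0.039 q7 -0.03 q1 -0.53
```

Request:
play_rows(
  series=[
    [[0, 0.1, 3], 0],
    [[0, 0.1, 6], 0],
    [[0, 0.1, 8], 0],
    [[0, 0.1, 9], 0],
    [[0, 0.1, 9.3], 0],
    [[0, 0.1, 9.5], 0],
    [[0, 0.1, 9.5], 0],
  ],
)

```text
t: 46.2
ee_pos: [0.6062, 0.0753, 0.0949]
tool_rot: [-0.001, 0.721, 0.693, -0.0]
force: [-3.0, -0.2, 1.6]
grip_width: 0.0544
```

Request:
play_rows(
  series=[
    [[0, 0, 0], 0],
    [[0, 0, 0], 0],
  ],
)

```text
t: 46.37
ee_pos: [0.6073, 0.075, 0.0948]
tool_rot: [-0.0, 0.721, 0.692, 0.001]
force: [-3.7, 1.2, 7.5]
grip_width: 0.0546
```

In contact. Releasing, lifting clear and inspecting.

Request:
play_rows(
  series=[
    [[0, 0, 0], 0],
    [[0, 0, 0], 0],
    [[0, 0, 0], 0],
    [[0, 0, -3], 0],
    [[0, 0, -7], 0],
    [[0, 0, -10], 0],
    [[1, 0, -12], 0],
    [[4, 0, -13], 0],
    [[8, 0, -13], 0],
    [[12, 0, -13], 0],
  ],
  jaw=0.23,
)

```text
t: 47.2
ee_pos: [0.6131, 0.1942, 0.2254]
tool_rot: [0.001, 0.723, 0.691, 0.001]
force: [0.8, 0.1, -1.3]
grip_width: 0.0657
```

Request:
play_rows(
  series=[
    [[4, 0, 0], 0],
    [[8, 0, 0], 0],
    [[12, 0, 0], 0],
    [[16, 0, 0], 0],
    [[20, 0, 0], 0],
    [[22, 0, 0], 0],
    [[22, 0, 0], 0],
    [[22, 0, 0], 0],
  ],
)

```text
t: 47.87
ee_pos: [0.6207, 0.4153, 0.2228]
tool_rot: [0.0, 0.721, 0.693, -0.0]
force: [0.7, -1.4, -0.1]
grip_width: 0.0661
```

```bash
python3 - <<'E'
from h import *
s=read_state();print(s["ee_pos"],s["force"],s["t"])
for n in("top","side"):
    p,d=snapshot(n);X=cloud(n,d);Z=X[...,2]
    reg=(Z>.128)&(Z<.14)&(X[...,1]>-.1)&(X[...,1]<.13)&(X[...,0]>.53)&(X[...,0]<.76)&~mask(p,"red")
    for a,c,m in blobs(reg,30):
        q=(X[m][:,:2]*1000).astype(np.float32);R=cv2.minAreaRect(q);A=np.c_[X[m][:,:2],np.ones(m.sum())];print(n,a,np.median(p[m],0).astype(int),np.round(R[0],1),np.round(R[1],1),"z",np.median(Z[m]).round(4),"slope",np.linalg.lstsq(A,Z[m],rcond=None)[0][:2].round(3))
    m=(abs(X[...,0]-.646)<.125)&(abs(X[...,1]-.015)<.122)&(abs(Z-.105)<.003)&(mask(p,"blue",60)==0)
    c=cv2.minAreaRect((X[m][:,:2]*1000).astype(np.float32));print(" rim",c)
    cv2.imwrite(f"pics/{n}11.png",cv2.resize(p[60:300,130:450,::-1],(800,600),interpolation=cv2.INTER_CUBIC))
E
```

```text
[0.62072506 0.41529838 0.22277066] [ 0.66507141 -1.42517799 -0.0808885 ] 47.8667
top 213 [184 154  50] [690.   70.6] [46.8 47.8] z 0.1329 slope [-0.009  0.014]
top 220 [171 174 167] [685.7 -43.5] [47.4 47.5] z 0.1333 slope [-0.003 -0.007]
top 221 [ 42 115  61] [607.3  72.3] [46.4 48.1] z 0.1331 slope [-0.015  0.009]
top 223 [ 31  70 145] [602.1 -40.8] [46.9 47.2] z 0.1334 slope [-0.012 -0.   ]
 rim ((646.7777099609375, 15.550933837890625), (230.00790405273438, 200.43359375), 87.55779266357422)
side 167 [ 97 171 121] [606.3  70.8] [48.9 45.6] z 0.1324 slope [0.005 0.009]
side 165 [220 204 113] [690.8  67.3] [48.2 45.8] z 0.1327 slope [-0.006  0.01 ]
side 203 [ 84 125 191] [602.6 -43.8] [48.7 47.1] z 0.1326 slope [-0.006  0.006]
side 206 [214 218 213] [687.1 -46.7] [48.9 48.3] z 0.1329 slope [0.019 0.007]
 rim ((634.0, 12.306739807128906), (229.996337890625, 224.50421142578125), 87.66020202636719)
```

View pics/top11.png

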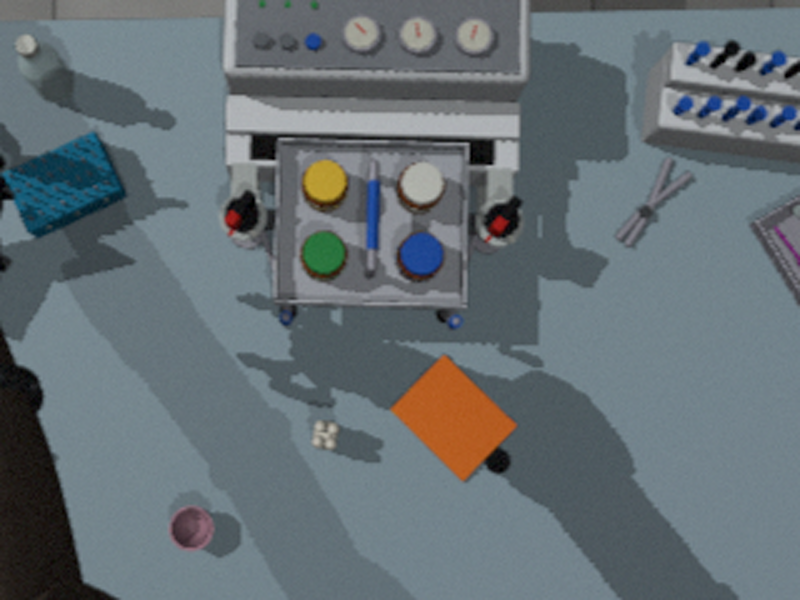

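View pics/side11.png

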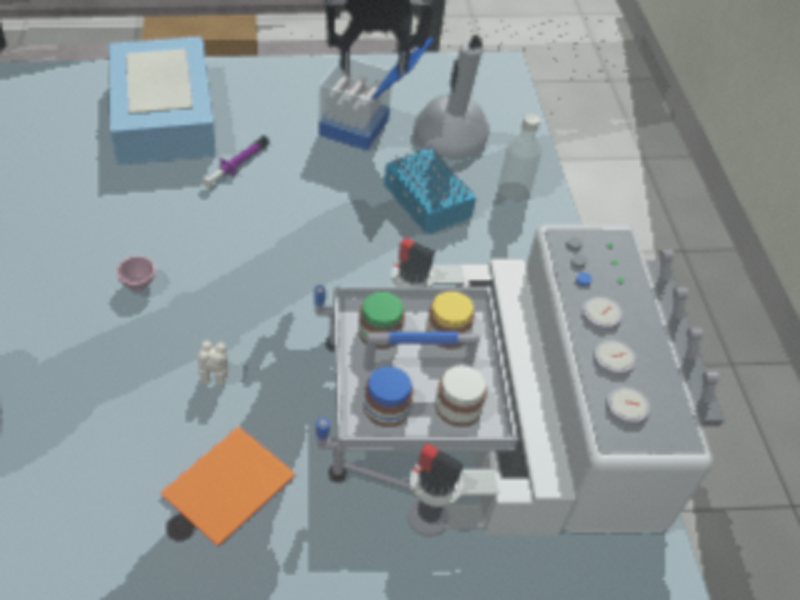

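Both views show the four jars upright inside the tray (top view: 326,183; 421,186; 324,254; 421,254). The tray is square between the leg ends and the fence, both collars point at the red ticks, the bystanders have not moved, and the arm is clear.

```bash
python3 -c "
from workcell import *
print(hand_in())"
```

```text
the job is handed in; nothing more can be done
None
```

I got the tray table ready and handed the job in at about 48 s; no verdict was reported.

**What I did:**
- **Legs:** I swung both out to their stops. The force rose clearly at each stop, and the ends ended up about 199 mm apart (200 expected).
- **Collars:** I turned each one to its hard stop only after its leg was fully out.
- **Tray:** I set it on the two legs and the ledge.
- **Jars:** All four were on the worktop. I stood white, blue, yellow and green upright in the tray.

**Last checks:**
- **Tray position:** The centre was at (647, 15.6) mm with a yaw of -2.4°, against a seat estimated at (646, 15.8) mm and -2.4°.
- **Tray level:** Before loading, the floor sloped less than 0.3 %. The jar lids afterwards all read 132–133 mm high, which fits jars standing on the tray floor.
- **Rest of the scene:** The pictures showed the other things where they were, and the arm was clear of everything.

**Readings that disagreed:**
- **Cameras:** The two views differ by about 3 mm in y. I settled this using the positions where the gripper actually closed on things.
- **Collar angle:** The wings read about 143° while I estimated the red ticks at about 140°. Both wings agreed to within 0.1° and were at a hard stop, so I took this as measuring error.
- **Tray rim:** The last rim fit from the side view was thrown off by the leg ends, so I used the top view.

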